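# Close up the gland nut and load the wax-mould clamp station

## Robot

A 6-joint arm with a two-finger parallel gripper is mounted at the origin on the work surface. World frame = base frame: x ahead of the robot, y to its left, z up, the work surface at z = 0. Lengths are in m, angles in rad, forces in N, time in s.
With the tool pointing down it reaches from about 0.35 to 0.725 m from the base axis. Payload 4.3 kg.
Tool frame: the origin (TCP) lies midway between the tips of the shut fingers; the grasp point (between the pads) lies 19 mm behind it; z points along the fingers, y is the line along which they close (so a half turn about z gives the same grasp; the last joint's range is limited). The gripper opens to 85 mm and grips with 20 to 120 N. Pads are 22 mm wide; open, the fingers measure 114 mm over their backs; the gripper's body (76 mm by 85 mm) begins 54 mm behind the grasp point. The pads swing forward as they close: fully open they stand 13 mm farther back than shut.
Start: joints at [1.204, 0.377, 0.081, 1.274, 0, 1.46], TCP at [0.146, 0.556, 0.231] pointing down, gripper open.
Joint ranges: [-2.72, 2.72], [-0.84, 1.66], [-1.02, 1.22], [-1.77, 2.12], [-1.37, 1.28], [-3.14, 3.14]. Speed limits (rad/s): [2.57, 2.57, 3.14, 3.14, 3.14, 3.14].

## Interface

Orientations are given as a unit quaternion [w, x, y, z].
In Python, from station import robot gives the robot as it stands. The module is installed in compiled form; this text tells all that it offers.
- The arm moves only by the tool carry_out, never from a script. Its arguments are lists of equal length, an entry for each row: "xyz": the shift along the tool's x, y, z in mm, a list of three; "turn": the turn, a rotation vector about the tool's x, y, z in rad, a list of three. In form: {"xyz": [[dx, dy, dz], ...], "turn": [[rx, ry, rz], ...]}. A call has 1 to 12 rows; each row is the pose to reach, as a shift and turn from the pose commanded when the call began, along the tool's axes at that moment; what a row does not reach only later rows make up. A row lasts 1/12 s, in which the tool goes at most 41.7 mm and 7.16 degrees, less where a joint would pass 70% of its speed; a pose out of reach is approached as far as the arm can. A call with a gripper value outside its range is refused whole. "grip" is the finger opening in mm, from 0 to 85.4, set as the call begins (left out, the last holds). The fingers move at their own pace and stop on an object; the grip force is fixed at half the most. Time passes only in rows, so rows that repeat a pose let the fingers close. It gives the time, the measured TCP pose, the force, the opening and the grip force at its end, in the units of the state.
- robot.get_obs(): the state, without advancing time (a new reading comes with each control period).
- robot.get_image(name): name is "scene" or "top"; returns the picture (480x640x3 uint8, red, green, blue); there is no depth.
- robot.calibration(name): a dict with "fx", "fy", "cx", "cy" (pixels), "T" (4x4, takes a point from camera to world coordinates). Camera axes: x right, y down, z forward; pixel columns grow to the right and rows downward; lengths in m; the calibration is good to about 2 mm. A picture is of the moment at which its call begins. calibration takes no time and is no camera call.
- robot.close_job(): hands the job in; it is judged then, once.
The state is a dict: "clock": time; "qpos": joint angles; "joint_velocities": joint speeds; "tau": joint torques, N m; "ee_pos": TCP position; "eef_rot": TCP orientation; "ft_force": force on the tool from outside, world axes, zero at the start; "moment": the same for the moment, N m; "width": opening from 0.0 (shut) to 1.0 (fully open); "gripper_force": force on a finger pad.
Only numpy, scipy, OpenCV 4.12 (cv2) and the standard library are available. Lean on these libraries where they do the work, as an engineer would, in place of code of your own. Each camera call takes 0.05 s, during which the arm holds its last target. There are 200 camera calls.

## Task

Get the wax-mould station ready and start it: run the brass gland nut clockwise with the fingers until it stops finger-tight, then with the orange-handled wrench (not the fingers) turn it one more flat, a sixth of a turn, and lay the wrench flat back along the blue mat. Seat every mould block on the bench flat and square in its own pocket of the blue carrier, nose in the slot. With the nut done, the wrench back and all moulds in, press the long red bar at its middle so both ends go down evenly, hold it down for about a second and let it come up; leave the jar, the ring mandrel and the wooden block where they are.

Things in the scene. Friction and masses are not known exactly. Their poses are not given: they have to be found in the camera images.
- valve: Grey fixed block 110 x 110 x 40 mm, origin at the centre of its underside. A steel collar (48 mm across, height 40 to 50 mm) carries the gland nut; a fixed 16 mm stem stands through the nut to 98 mm height. 18 mm pipe stub, 35 mm long, on its +x side. White tick on top: where the nut's stripe points when finger-tight (85 deg from x towards y); red tick: one flat later (25 deg).
- nut_hex: Brass hexagon gland nut, 46 mm across flats, 53 over corners, from 50 to 80 mm above the bench, axis vertical, turns in place without rising; tightens clockwise seen from above. Origin on its axis at its underside; its x axis points to the corner with the white stripe (corners every 60 deg, flats between).
- nut (a joint): Rad the nut has been run down, clockwise from above: starts at 0 to 1.5, turns freely (0.05 N m) up to its stop at 4.2, which is finger-tight. Turning back loosens it again.
- bite (a joint): Rad the nut has been turned past finger-tight, clockwise: 0 at the start, moves only when the nut is driven against its stop with more than 1.0 N m and stays where left. One flat is 1.047. Light finger grips (about 20 N) slip rather than drive it.
- wrench: Open-ended wrench, 0.25 kg. Origin: centre of the jaw (nut axis when on) at the underside; x out of the mouth, handle to -x. Jaw 49 mm inside (0.13 rad play each way on the nut), prongs z 0 to 16, x -28 to 16, 73 mm over all. Orange handle 16 mm wide (y), z 0 to 26, x -42 to -185. Slides sideways onto the nut, mouth first, its x axis along a corner-to-corner line. Centre of mass x = -80.
- wrench_grip (a point): Point on the wrench handle at x = -115, y = 0, z = 18 mm of the wrench: a good place to grip.
- mat: Blue mat fixed to the bench, 250 (x) x 110 (y) x 3 mm, origin at the centre of its underside: the wrench lies on it, along x, jaw to +x, and belongs back there.
- carrier: Fixed mould carrier, aluminium with blue walls, 106 (x) x 224 (y) x 20 mm; three pockets along y, 70 mm apart. Each: floor 8 mm above the bench, 12 mm deep, 74 (x) x 52 (y) mm, with a 20 mm wide nose slot on its +x side (2 mm clear all round a mould). Origin at the underside below the middle pocket's centre.
- pocket0 (a point): Centre of the floor of the pocket at the carrier's -y end; a seated mould's origin comes here (axes as the carrier's, nose slot to +x).
- pocket1 (a point): The same for the middle pocket.
- pocket2 (a point): The same for the pocket at the +y end.
- mould0: Mould: aluminium block 70 (x) x 48 (y) x 20 mm, brass nose 16 mm wide standing out of its +x end to x = 46.5, green grip ridge on top 46 long (x), 18 thick (y), height 20 to 50 mm, to be pinched across y from above. 0.25 kg. Origin: centre of its underside. Starts upright on the bench, nose roughly away from the robot. Two or three of the three moulds are present.
- mould1: Mould: aluminium block 70 (x) x 48 (y) x 20 mm, brass nose 16 mm wide standing out of its +x end to x = 46.5, green grip ridge on top 46 long (x), 18 thick (y), height 20 to 50 mm, to be pinched across y from above. 0.25 kg. Origin: centre of its underside. Starts upright on the bench, nose roughly away from the robot. May be absent.
- mould2: Mould: aluminium block 70 (x) x 48 (y) x 20 mm, brass nose 16 mm wide standing out of its +x end to x = 46.5, green grip ridge on top 46 long (x), 18 thick (y), height 20 to 50 mm, to be pinched across y from above. 0.25 kg. Origin: centre of its underside. Starts upright on the bench, nose roughly away from the robot. May be absent.
- switch: Grey fixed housing of the bar switch, 50 (x) x 200 (y) x 28 mm, with a thin yellow guard strip (up to 34 mm height) at its +x edge; origin at the centre of its underside.
- bar_mid (a point): Middle of the top face of the red switch bar (30 mm in x, 180 mm in y, 10 mm thick), 51 mm above the bench at rest. The place to press, straight down.
- bar_left (a point): Top of the bar 85 mm from its middle towards +y.
- bar_right (a point): Top of the bar 85 mm from its middle towards -y.
- bar (a joint): How far the bar's middle is pressed down, m: 0 at rest, 0.010 at its bottom stop; sprung, starts to move at 2 N and is fully down at 9 N; comes up by itself. Counts as pressed beyond 0.007.
- bar_tilt (a joint): Tilt of the bar about x, rad, 0 level; positive when its +y end is higher. Sprung to level; pressing off the middle tilts it (5 N m per rad, up to 0.12).
- jar: Amber jar with blue lid, 64 mm across, 75 mm tall; leave alone.
- mandrel: Steel ring mandrel, a thin cone 150 mm tall on a 76 mm round foot; leave alone.
- file_block: Wooden block 120 x 50 x 35 mm; leave alone.
Things that resemble listed ones, but are neither listed nor needed, are in the scene too. What is shaped like the wrench but purple is not meant. There is more than one size of the switch; the job needs the smaller.

How it is judged:
On the way, in this order (a step that is already met when the one before it is completed fails the run):
1. the nut is run down to finger-tight (value of joint nut above 4.1 rad and value of joint bite below 0.2 rad), for 0.1 s.
2. the nut is turned one flat more (0.85 to 1.25 rad) (value of joint nut above 3.9 rad and value of joint bite between 0.85 and 1.25 rad), for 0.2 s.
3. the wrench lies back on the mat and every mould is seated (horizontal distance between wrench_grip and mat below 0.12 m and y of wrench in the frame of mat between -0.045 and 0.045 m and y of wrench_grip in the frame of mat between -0.045 and 0.045 m and x of wrench in the frame of mat between -0.13 and 0.13 m and z of wrench in the frame of mat below 0.006 m and angle between wrench's own z axis and vertical below 0.08 rad and ((horizontal distance between mould0 and pocket0 below 0.006 m and z of mould0 in the frame of pocket0 between -0.004 and 0.003 m and angle between mould0's own z axis and vertical below 0.06 rad) or (horizontal distance between mould0 and pocket1 below 0.006 m and z of mould0 in the frame of pocket1 between -0.004 and 0.003 m and angle between mould0's own z axis and vertical below 0.06 rad) or (horizontal distance between mould0 and pocket2 below 0.006 m and z of mould0 in the frame of pocket2 between -0.004 and 0.003 m and angle between mould0's own z axis and vertical below 0.06 rad)) and ((horizontal distance between mould1 and pocket0 below 0.006 m and z of mould1 in the frame of pocket0 between -0.004 and 0.003 m and angle between mould1's own z axis and vertical below 0.06 rad) or (horizontal distance between mould1 and pocket1 below 0.006 m and z of mould1 in the frame of pocket1 between -0.004 and 0.003 m and angle between mould1's own z axis and vertical below 0.06 rad) or (horizontal distance between mould1 and pocket2 below 0.006 m and z of mould1 in the frame of pocket2 between -0.004 and 0.003 m and angle between mould1's own z axis and vertical below 0.06 rad)) and ((horizontal distance between mould2 and pocket0 below 0.006 m and z of mould2 in the frame of pocket0 between -0.004 and 0.003 m and angle between mould2's own z axis and vertical below 0.06 rad) or (horizontal distance between mould2 and pocket1 below 0.006 m and z of mould2 in the frame of pocket1 between -0.004 and 0.003 m and angle between mould2's own z axis and vertical below 0.06 rad) or (horizontal distance between mould2 and pocket2 below 0.006 m and z of mould2 in the frame of pocket2 between -0.004 and 0.003 m and angle between mould2's own z axis and vertical below 0.06 rad))), for 0.2 s.
4. the bar is held down evenly (value of joint bar above 0.007 m and value of joint bar_tilt between -0.04 and 0.04 rad), for 0.5 s.
At the end, for the whole second after the job is handed in: Nut run down (over 3.9 rad) and 0.85 to 1.25 rad past finger-tight; wrench flat and still along the mat, jaw and grip within 45 mm of its long middle line; every mould within 6 mm sideways and 3 mm in height of a pocket floor's centre, tilt under 0.06 rad; bar up (under 3 mm) (all of step 2 and all of step 3 and value of joint bar below 0.003 m and linear speed of each of wrench, mould0, mould1, mould2 below 0.02 m/s); the robot touches nothing.
It fails at once if the fingers touch the nut once it is more than 0.2 rad past finger-tight: that part is for the wrench (value of joint bite above 0.2 rad and contact force between the fingers and nut_hex above 2 N).
It fails at once if the nut is overtightened (more than 1.35 rad past finger-tight) (value of joint bite above 1.35 rad).
It fails at once if the bar is pressed before the nut is tightened or the wrench is back (value of joint bar above 0.006 m and (value of joint bite below 0.85 rad or not (horizontal distance between wrench_grip and mat below 0.12 m and y of wrench in the frame of mat between -0.045 and 0.045 m and y of wrench_grip in the frame of mat between -0.045 and 0.045 m and x of wrench in the frame of mat between -0.13 and 0.13 m and z of wrench in the frame of mat below 0.006 m and angle between wrench's own z axis and vertical below 0.08 rad))).
It fails at once if the bar is pressed well off its middle (tilt over 0.09 rad) (value of joint bar_tilt above 0.09 rad or value of joint bar_tilt below -0.09 rad).
It fails at once if the jar, mandrel or wooden block is moved more than 30 mm (distance of any of jar, mandrel, file_block from where it was at the start of the episode above 0.03 m).
Of mould0, mould1, mould2 only 2 to 3 are there at a start; the rules pass over those that are not, and their reading is None.
At some moment in a run one of mould0, mould1, mould2 may be knocked a few centimetres aside while the robot is not near it.
It also fails if it takes over 208 s, if anything falls off the work surface, if the arm or the gripper's body presses on something with over 40 N, if the wrist force passes 120 N, or if a joint passes its speed limit or range.

## Working session

There is one attempt and no reset: what is moved stays moved. The work goes in short steps, Python scripts to look and compute and a tool call to move; the robot and the scene stay as the last step left them, time stands still between calls to the robot, and variables do not carry over. Pictures are saved under pics/ and viewed, at most 14 in all, crops included, and the job is handed in when it is done.

Besides the shell and the picture viewer there is one more tool, called after ">>>" by a JSON object that holds its "method" and its "body", one argument or row to a line. carry_out: Moves the arm, as the interface text tells. Its arguments: {"type":"object","properties":{"xyz":{"type":"array","items":{"type":"array","items":{"type":"number"}}},"turn":{"type":"array","items":{"type":"array","items":{"type":"number"}}},"grip":{"type":"number"}},"required":["xyz","turn"]}

```bash
mkdir -p pics; cat > h.py <<'E'
import numpy as np, cv2
from station import robot
from scipy.spatial.transform import Rotation as R
def cal(n):
    c=robot.calibration(n); return c,np.array(c["T"])
def ray(n,u,v,z):
    c,T=cal(n); d=T[:3,:3]@np.array([(u-c["cx"])/c["fx"],(v-c["cy"])/c["fy"],1]); o=T[:3,3]
    return (o+d*(z-o[2])/d[2])[:2]
def proj(n,p):
    c,T=cal(n); q=np.linalg.inv(T)@np.append(p,1); return np.array([c["fx"]*q[0]/q[2]+c["cx"],c["fy"]*q[1]/q[2]+c["cy"]])
def snap(n,f):
    im=cv2.cvtColor(np.array(robot.get_image(n)),cv2.COLOR_RGB2BGR); cv2.imwrite("pics/"+f+".png",im); return im
def pose():
    o=robot.get_obs(); q=o["eef_rot"]; return np.array(o["ee_pos"]),R.from_quat([q[1],q[2],q[3],q[0]]),o
E
python3 - <<'E'
from h import *
snap("scene","s0");snap("top","t0")
p,r,o=pose();print(o);print(r.as_matrix().round(3))
for n in("scene","top"):
    c,T=cal(n);print(n,c["fx"],c["cx"],c["cy"],T.round(3))
E
```

```text
{'clock': 0.1, 'qpos': array([1.20368569e+00, 3.78019456e-01, 7.97845935e-02, 1.27440209e+00,
       6.14186269e-06, 1.46046385e+00]), 'joint_velocities': array([0.00027367, 0.0006273 , 0.00312637, 0.00087461, 0.00115767,
       0.00104209]), 'tau': array([ 1.06581170e-03, -4.64693892e+01,  2.70582676e+01,  1.20418367e-02,
       -2.13699827e-04,  2.38108370e-06]), 'ee_pos': array([0.1458317 , 0.55560163, 0.23044721]), 'eef_rot': array([-2.20602083e-04,  1.28036599e-01,  9.91769017e-01, -8.93489595e-04]), 'ft_force': array([-0.60341433,  0.8242427 , -0.1115289 ]), 'moment': array([-0.01757378, -0.02065862,  0.00169329]), 'gripper_force': 0.0, 'width': 0.9983641410611843}
[[-0.967  0.254 -0.001]
 [ 0.254  0.967 -0.002]
 [ 0.    -0.002 -1.   ]]
scene 503.3452907723633 315.8135474197427 244.3095427760046 [[ 0.828  0.438 -0.349  0.885]
 [ 0.56  -0.667  0.491 -0.543]
 [-0.018 -0.602 -0.798  1.003]
 [ 0.     0.     0.     1.   ]]
top 435.43648622625983 314.6221669865925 240.3727500500742 [[-0.026 -0.998  0.057  0.406]
 [-1.     0.026 -0.002  0.023]
 [ 0.    -0.057 -0.998  0.957]
 [ 0.     0.     0.     1.   ]]
```

View pics/t0.png

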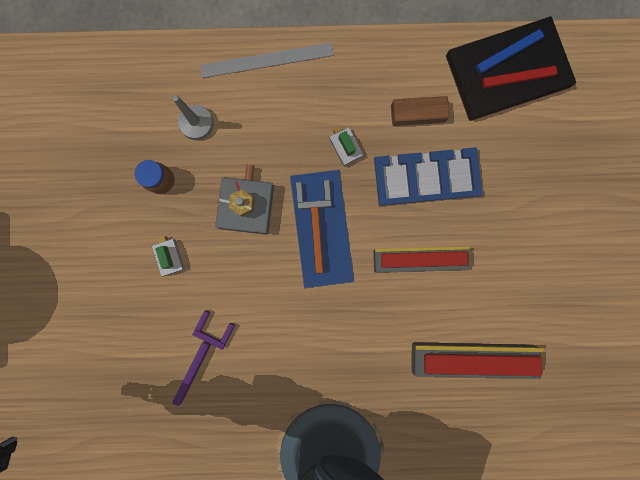

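View pics/s0.png

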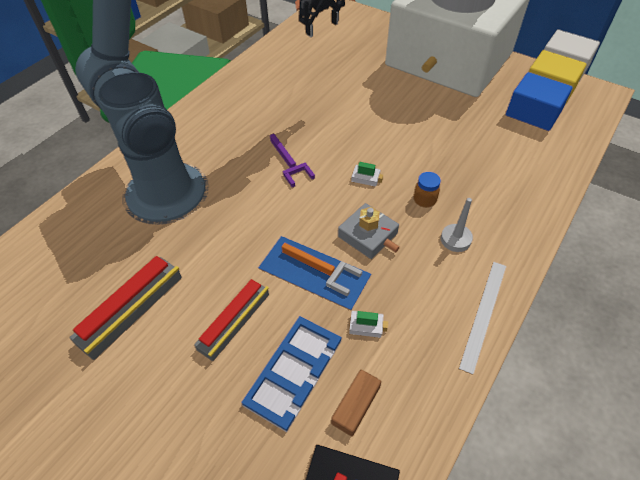

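Top view: valve/nut at (241,202), orange wrench on the blue mat (320,230), carrier (429,177) and moulds at (347,145) and (168,257). There are two wrench shapes: orange on the mat at (318,225), which is the one meant, and purple at (205,355), which isn't. There are two switches: (423,260), about 98 px long and so the smaller, and (480,361), about 130 px. The scene view shows the same two moulds at (366,173) and (367,322).

```bash
cat > m.py <<'E'
from h import *
def mask(im,lo,hi): return cv2.inRange(cv2.cvtColor(im,cv2.COLOR_BGR2HSV),np.array(lo),np.array(hi))
def blobs(m,a=40):
    cs,_=cv2.findContours(m,cv2.RETR_EXTERNAL,cv2.CHAIN_APPROX_NONE)
    return [c for c in cs if cv2.contourArea(c)>a]
def rect(n,c,z):
    w=np.array([ray(n,u,v,z) for u,v in c[:,0,:].astype(float)])
    (x,y),(a,b),t=cv2.minAreaRect((w*1000).astype(np.float32))
    if a<b:a,b,t=b,a,t+90
    return np.round([x,y,a,b,((t+90)%180)-90],1)
COL={"green":((45,80,40),(85,255,255),.05),"blue":((100,100,60),(120,255,255),.02),"mat":((100,100,60),(120,255,255),.003),"red":((0,170,80),(4,255,255),.051),"orange":((6,190,100),(14,255,255),.029),"brass":((18,90,110),(32,255,255),.08)}
E
python3 - <<'E'
from m import *
for n,f in(("top","t0"),("scene","s0")):
    im=cv2.imread(f"pics/{f}.png")
    for k,(lo,hi,z) in COL.items():
        for c in blobs(mask(im,lo,hi)):
            r=rect(n,c,z)
            if 200<r[0]<750 and abs(r[1])<450 and r[2]<300: print(n,k,c[:,0].mean(0).round(),r)
a=cv2.imread("pics/t0.png");b=cv2.imread("pics/s0.png")
z=lambda im,u,v,w,h,s:cv2.resize(im[v:v+h,u:u+w],(w*s,h*s),interpolation=cv2.INTER_CUBIC)
cv2.imwrite("pics/c1.png",np.hstack([z(a,205,160,80,80,5),z(b,330,195,80,80,5)]))
E
```

```text
top green [164. 256.] [431.3 336.9  46.5  23.6  17.9]
top green [347. 143.] [661.6 -51.6  47.7  19.4  26.3]
top blue [322. 228.] [485.6   6.3 243.6 106.4   5.9]
top blue [149. 174.] [615.2 377.9  61.2  57.1  88.5]
top blue [428. 177.] [ 593.5 -228.   223.8  105.5  -86. ]
top mat [322. 228.] [487.1   6.  248.1 108.3   5.9]
top mat [149. 174.] [618.9 384.3  62.3  58.2  88.5]
top mat [428. 177.] [ 596.9 -232.6  227.9  107.4  -86. ]
top red [424. 259.] [ 412.8 -205.2  176.9   27.7  -89.9]Traceback (most recent call last):
  File "<stdin>", line 6, in <module>
  File "m.py", line 7, in rect
    w=np.array([ray(n,u,v,z) for u,v in c[:,0,:].astype(float)])
                ~~~^^^^^^^^^
  File "h.py", line 7, in ray
    c,T=cal(n); d=T[:3,:3]@np.array([(u-c["cx"])/c["fx"],(v-c["cy"])/c["fy"],1]); o=T[:3,3]
        ~~~^^^
  File "h.py", line 5, in cal
    c=robot.calibration(n); return c,np.array(c["T"])
ValueError: time passes only in moves, steps and waits
```

```bash
python3 - <<'E'
s=open('h.py').read()
s=s.replace('''def cal(n):
    c=robot.calibration(n); return c,np.array(c["T"])''','''import pickle
CAL=pickle.load(open("cal.pkl","rb"))
def cal(n): return CAL[n],np.array(CAL[n]["T"])''')
from station import robot
import pickle
pickle.dump({n:robot.calibration(n) for n in("top","scene")},open("cal.pkl","wb"))
open('h.py','w').write(s)
E
python3 - <<'E'
from m import *
for n,f in(("top","t0"),("scene","s0")):
    im=cv2.imread(f"pics/{f}.png")
    for k,(lo,hi,z) in COL.items():
        if n=="top" and k in("green","blue","mat"): continue
        for c in blobs(mask(im,lo,hi)):
            r=rect(n,c,z)
            if 200<r[0]<750 and abs(r[1])<450 and r[2]<300: print(n,k,c[:,0].mean(0).round(),r)
a=cv2.imread("pics/t0.png");b=cv2.imread("pics/s0.png")
z=lambda im,u,v,w,h,s:cv2.resize(im[v:v+h,u:u+w],(w*s,h*s),interpolation=cv2.INTER_CUBIC)
cv2.imwrite("pics/c1.png",np.hstack([z(a,205,160,80,80,5),z(b,330,195,80,80,5)]))
E
```

```text
top red [424. 259.] [ 412.8 -205.2  176.9   27.7  -89.9]
top brass [480. 349.] [ 231.9 -300.5  252.6    8.3   87.3]
top brass [422. 249.] [ 433.6 -194.2  189.8    6.5  -90. ]
top brass [241. 202.] [537.6 171.   49.   44.6  -1. ]
scene green [367. 318.] [668.7 -59.3  43.3  30.6  25.5]
scene green [366. 168.] [436.8 328.   46.5  42.   17.2]
scene blue [291. 371.] [ 596.2 -230.3  224.5  106.7  -86. ]
scene blue [317. 271.] [494.3  -4.3 243.7 108.    5.8]
scene blue [429. 181.] [588.3 405.5  69.5  55.6 -64.3]
scene mat [291. 371.] [ 591.2 -224.8  228.4  108.6  -86. ]
scene mat [317. 271.] [487.6   5.  247.9 109.9   5.8]
scene mat [429. 181.] [583.2 421.9  70.7  56.6 -64.3]
scene red [230. 312.] [ 415.4 -207.6  178.2   30.   -89.7]
scene orange [308. 259.] [464.   10.  141.3  24.3   2.4]
scene brass [238. 320.] [ 457.2 -221.9  192.7    8.9  -89.6]
scene brass [131. 309.] [ 251.2 -322.7  256.3   14.2   87.1]
scene brass [368. 216.] [542.2 160.4  70.5  44.6 -66.4]
```

View pics/c1.png

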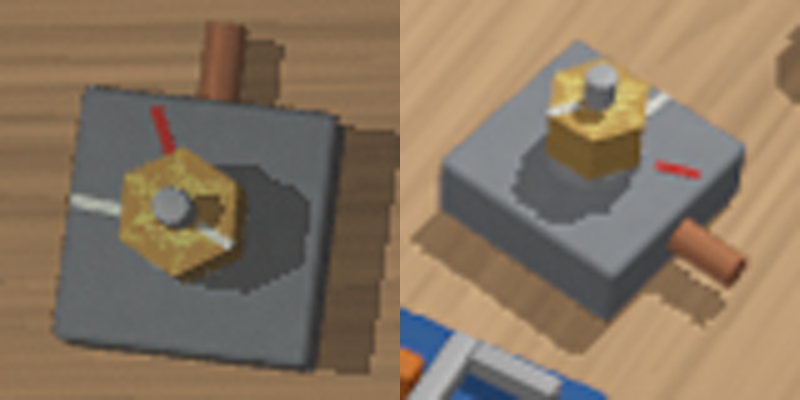

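The nut's stripe points to the lower right, with its corner at crop (228,243). The white tick is at crop (95,205) and the red one at (163,130), with the stem top at (173,207) and the pipe on the upper (+x) side. Next I'll compute the nut axis, the angles and the first approach.

```bash
cat >> h.py <<'E'
def goto(x,y,z,yang,quiet=False):
    """shift/turn (tool axes) from the measured pose to TCP (m), pointing down, tool y at yang deg"""
    p,r,o=pose(); a=np.deg2rad(yang); Y=np.array([np.cos(a),np.sin(a),0]); Z=np.array([0,0,-1.]); X=np.cross(Y,Z)
    G=R.from_matrix(np.c_[X,Y,Z]); d=r.inv().apply(np.array([x,y,z])-p)*1000; t=(r.inv()*G).as_rotvec()
    m=r.as_matrix(); print("at",(p*1000).round(1),"yang",np.degrees(np.arctan2(m[1,1],m[0,1])).round(1),"q6",np.degrees(o["qpos"][5]).round(),"F",o["ft_force"].round(1),"M",o["moment"].round(2),"w",round(o["width"]*85.4,1),"gf",round(o["gripper_force"],1),"t",round(o["clock"],1))
    print("  -> shift",d.round(1),"turn",t.round(3)); return d,t
E
python3 - <<'E'
from h import *
T=lambda u,v:(205+u/5-.4,160+v/5-.4)
S=lambda u,v:(330+u/5-.4,195+v/5-.4)
for nm,z,t,s in(("stem",.098,(173,207),(201,78)),):
    print(nm,ray("top",*T(*t),z)*1000,ray("scene",*S(*s),z)*1000)
c=np.array([ray("top",*T(*q),.04) for q in((85,90),(338,117),(309,366),(57,339))])*1000
print("block",c.mean(0),np.linalg.norm(c-np.roll(c,1,0),axis=1)); d=(c[0]+c[1]-c[2]-c[3]);print("yaw",np.degrees(np.arctan2(d[1],d[0])))
e=c[0]+c[3]-c[1]-c[2];print("yaw by y",np.degrees(np.arctan2(e[1],e[0]))-90)
h=np.array([ray("top",*T(*q),.08) for q in((180,148),(121,182),(120,243),(178,276),(238,243),(240,182))])*1000
hc=h.mean(0);print("hex",hc);print(np.linalg.norm(h-hc,axis=1).round(1),np.degrees(np.arctan2(*(h-hc).T[::-1])).round(1))
for q in((75,200),(118,210)):
    d=ray("top",*T(*q),.04)*1000-c.mean(0);print("white",np.degrees(np.arctan2(d[1],d[0])))
d=ray("top",*T(156,108),.04)*1000-c.mean(0);print("red",np.degrees(np.arctan2(d[1],d[0])))
for q in ((228,243),(200,230)):
    d=ray("top",*T(*q),.08)*1000-hc; print("stripe",np.degrees(np.arctan2(d[1],d[0])))
h=np.array([ray("scene",*S(*q),.08) for q in((151,105),(157,75),(193,62),(246,78),(242,118),(187,130))])*1000
print("hexS",h.mean(0),np.degrees(np.arctan2(*(h-h.mean(0)).T[::-1])).round(1))
E
```

```text
stem [536.87795418 169.49737162] [538.92460962 168.15584239]
block [536.66529729 169.24722359] [106.77289462 108.28667216 106.74079244 107.16294285]
yaw -7.448730356351397
yaw by y -7.613674139001489
hex [537.39657314 169.96416725]
[26.3 26.9 27.1 26.  26.9 27.4] [  -1.4   61.1  116.1  177.7 -119.2  -64.6]
white 75.75326356855253
white 75.95733208183735
red 17.912421159702898
stripe -123.84118522410411
stripe -132.26890645073703
hexS [535.32295003 171.94399565] [-129.9  179.   124.4   56.2   -1.6  -70.3]
```

Nut axis at (537.3, 169.5) mm, valve yaw −7.5°, stripe at −121.7°, white tick at 77.5°. That leaves about 161° clockwise (nut ≈ 1.39 rad, inside 0–1.5, as it should be). I'll grip at tool-y 148.3°.

```bash
python3 -c "
from h import *
goto(.5373,.1695,.16,148.3)"
```

```text
at [145.8 555.6 230.4] yang 75.3 q6 84.0 F [-0.6  0.8 -0.1] M [-0.02 -0.02  0.  ] w 85.3 gf 0.0 t 0.1
  -> shift [-476.7 -273.9   70.8] turn [-1.000e-03 -1.000e-03 -1.274e+00]
```

>>> {"method": "carry_out", "body": {
  "xyz": [
    [-476.7,-273.9,40],
    [-476.7,-273.9,40],
    [-476.7,-273.9,40],
    [-476.7,-273.9,40],
    [-476.7,-273.9,40],
    [-476.7,-273.9,40],
    [-476.7,-273.9,40],
    [-476.7,-273.9,40],
    [-476.7,-273.9,40],
    [-476.7,-273.9,40],
    [-476.7,-273.9,40],
    [-476.7,-273.9,40]
  ],
  "turn": [
    [0,0,-1.274],
    [0,0,-1.274],
    [0,0,-1.274],
    [0,0,-1.274],
    [0,0,-1.274],
    [0,0,-1.274],
    [0,0,-1.274],
    [0,0,-1.274],
    [0,0,-1.274],
    [0,0,-1.274],
    [0,0,-1.274],
    [0,0,-1.274]
  ],
  "grip": 85
}}

```text
clock: 1.1
ee_pos: [0.4693, 0.2374, 0.198]
eef_rot: [-0.0, -0.489, 0.872, 0.0]
ft_force: [1.4, 0.0, -0.3]
width: 0.994
gripper_force: 0.0
```

```bash
python3 -c "
from h import *
goto(.5373,.1695,.12,148.3)"
```

```text
at [469.3 237.4 198. ] yang 148.6 q6 -39.0 F [ 1.4  0.  -0.3] M [ 0.05 -0.   -0.02] w 84.9 gf 0.0 t 1.1
  -> shift [ 22.5 -93.5  77.9] turn [ 0.001 -0.     0.005]
```

>>> {"method": "carry_out", "body": {
  "xyz": [
    [22.5,-93.5,50],
    [22.5,-93.5,50],
    [22.5,-93.5,50],
    [22.5,-93.5,50],
    [22.5,-93.5,50],
    [22.5,-93.5,50],
    [22.5,-93.5,50]
  ],
  "turn": [
    [0,0,0],
    [0,0,0],
    [0,0,0],
    [0,0,0],
    [0,0,0],
    [0,0,0],
    [0,0,0]
  ]
}}

```text
clock: 1.68
ee_pos: [0.5362, 0.1714, 0.149]
eef_rot: [0.0, -0.488, 0.873, 0.0]
ft_force: [-0.0, 0.6, -0.2]
width: 0.993
gripper_force: 0.0
```

```bash
python3 -c "
from h import *
goto(.5373,.1695,.054,148.3)"
```

```text
at [536.2 171.4 149. ] yang 148.4 q6 -47.0 F [-0.   0.6 -0.2] M [0.01 0.02 0.04] w 84.8 gf 0.0 t 1.7
  -> shift [ 1.1 -1.9 95. ] turn [-0.     0.001  0.001]
```

>>> {"method": "carry_out", "body": {
  "xyz": [
    [1.1,-1.9,30],
    [1.1,-1.9,60],
    [1.1,-1.9,80],
    [1.1,-1.9,95],
    [1.1,-1.9,95],
    [1.1,-1.9,95]
  ],
  "turn": [
    [0,0,0],
    [0,0,0],
    [0,0,0],
    [0,0,0],
    [0,0,0],
    [0,0,0]
  ]
}}

```text
clock: 2.18
ee_pos: [0.5367, 0.1694, 0.0536]
eef_rot: [-0.0, -0.488, 0.873, 0.0]
ft_force: [-0.9, 0.0, 0.9]
width: 0.994
gripper_force: 0.0
```

>>> {"method": "carry_out", "body": {
  "xyz": [
    [0,0,0],
    [0,0,0],
    [0,0,0],
    [0,0,0],
    [0,0,0],
    [0,0,0],
    [0,0,0],
    [0,0,0]
  ],
  "turn": [
    [0,0,0],
    [0,0,0],
    [0,0,0],
    [0,0,0],
    [0,0,0],
    [0,0,0],
    [0,0,0],
    [0,0,0]
  ],
  "grip": 30
}}

```text
clock: 2.85
ee_pos: [0.5371, 0.1696, 0.055]
eef_rot: [0.001, -0.487, 0.873, 0.001]
ft_force: [-5.5, 2.5, 7.7]
width: 0.522
gripper_force: 60.7
```

```bash
python3 -c "
from h import *
goto(.5373,.1695,.054,148.3)"
```

```text
at [537.1 169.6  55. ] yang 148.3 q6 -47.0 F [-5.5  2.5  7.7] M [ 0.43  0.99 -0.04] w 44.6 gf 60.7 t 2.9
  -> shift [-0.  -0.3  1. ] turn [0.002 0.002 0.   ]
```

>>> {"method": "carry_out", "body": {
  "xyz": [
    [0,0,-1],
    [0,0,-2],
    [0,0,-2],
    [0,0,-2],
    [0,0,-2],
    [0,0,-2],
    [0,0,-2],
    [0,0,-2],
    [0,0,-2],
    [0,0,-2],
    [0,0,-2],
    [0,0,-2]
  ],
  "turn": [
    [0,0,0],
    [0,0,0.1],
    [0,0,0.2],
    [0,0,0.3],
    [0,0,0.4],
    [0,0,0.5],
    [0,0,0.6],
    [0,0,0.7],
    [0,0,0.8],
    [0,0,0.9],
    [0,0,1.0],
    [0,0,1.0]
  ]
}}

```text
clock: 3.85
ee_pos: [0.5365, 0.1704, 0.0551]
eef_rot: [-0.001, -0.008, 1.0, 0.002]
ft_force: [-2.6, 6.2, -2.6]
width: 0.524
gripper_force: 63.4
```

>>> {"method": "carry_out", "body": {
  "xyz": [
    [0,0,0],
    [0,0,0],
    [0,0,0],
    [0,0,0],
    [0,0,0],
    [0,0,0],
    [0,0,0],
    [0,0,0],
    [0,0,0],
    [0,0,0],
    [0,0,0],
    [0,0,0]
  ],
  "turn": [
    [0,0,0.1],
    [0,0,0.2],
    [0,0,0.3],
    [0,0,0.4],
    [0,0,0.5],
    [0,0,0.6],
    [0,0,0.7],
    [0,0,0.8],
    [0,0,0.9],
    [0,0,1.0],
    [0,0,1.1],
    [0,0,1.1]
  ]
}}

```text
clock: 4.85
ee_pos: [0.537, 0.1714, 0.0552]
eef_rot: [-0.002, 0.516, 0.857, 0.002]
ft_force: [-1.5, 8.9, -4.2]
width: 0.523
gripper_force: 63.2
```

```bash
python3 -c "
from h import *
goto(.5373,.1695,.056,148.3-162)
snap('top','t1')"
```

```text
at [537.  171.4  55.2] yang 27.9 q6 73.0 F [-1.5  8.9 -4.2] M [ 1.56  0.21 -0.02] w 44.7 gf 63.2 t 4.8
  -> shift [-1.8 -0.6 -0.8] turn [-0.001 -0.006  0.725]
```

>>> {"method": "carry_out", "body": {
  "xyz": [
    [-1,0,0],
    [-1,0,0],
    [-1,0,0],
    [-1,0,0],
    [-1,0,0],
    [-1,0,0],
    [-1,0,0],
    [-1,0,0],
    [-1,0,0],
    [-1,0,0]
  ],
  "turn": [
    [0,0,0.1],
    [0,0,0.2],
    [0,0,0.3],
    [0,0,0.4],
    [0,0,0.5],
    [0,0,0.6],
    [0,0,0.65],
    [0,0,0.7],
    [0,0,0.72],
    [0,0,0.72]
  ]
}}

```text
clock: 5.73
ee_pos: [0.5378, 0.1714, 0.0552]
eef_rot: [-0.003, 0.783, 0.621, 0.002]
ft_force: [-0.3, 11.8, -4.9]
width: 0.529
gripper_force: 63.0
```

```bash
python3 -c "
from h import *
goto(.5373,.1695,.056,148.3-162)
print(robot.get_obs()['tau'].round(2))"
```

```text
at [537.8 171.4  55.2] yang -13.2 q6 114.0 F [-0.3 11.8 -4.9] M [2.09 0.08 0.25] w 45.2 gf 63.0 t 5.7
  -> shift [-2.  -0.  -0.8] turn [-0.003 -0.008  0.01 ]
[ -6.4  -49.73  24.04   0.72  -3.23   0.4 ]
```

>>> {"method": "carry_out", "body": {
  "xyz": [
    [0,0,0],
    [0,0,0],
    [0,0,0],
    [0,0,0]
  ],
  "turn": [
    [0,0,0.02],
    [0,0,0.04],
    [0,0,0.04],
    [0,0,0.04]
  ]
}}

```text
clock: 6.07
ee_pos: [0.5378, 0.1714, 0.0552]
eef_rot: [-0.003, 0.795, 0.607, 0.002]
ft_force: [0.1, 11.0, -5.2]
width: 0.525
gripper_force: 63.0
```

```bash
python3 -c "
from h import *
goto(.5373,.1695,.056,148.3-162)"
```

```text
at [537.8 171.4  55.2] yang -15.3 q6 116.0 F [ 0.1 11.  -5.2] M [2.03 0.11 0.77] w 44.8 gf 63.0 t 6.1
  -> shift [-2.   0.  -0.8] turn [-0.003 -0.007 -0.028]
```

The wrist moment rises to 0.77 N·m, so the nut is at its stop. I'll release and rise.

>>> {"method": "carry_out", "body": {
  "xyz": [
    [0,0,0],
    [0,0,0],
    [0,0,0],
    [0,0,0],
    [0,0,0],
    [0,0,0],
    [0,0,-30],
    [0,0,-60],
    [0,0,-100],
    [0,0,-140],
    [0,0,-140]
  ],
  "turn": [
    [0,0,0],
    [0,0,0],
    [0,0,0],
    [0,0,0],
    [0,0,0],
    [0,0,0],
    [0,0,0],
    [0,0,0],
    [0,0,0],
    [0,0,0],
    [0,0,0]
  ],
  "grip": 85
}}

```text
clock: 6.98
ee_pos: [0.5428, 0.1683, 0.2041]
eef_rot: [0.003, 0.797, 0.605, 0.006]
ft_force: [1.8, -0.4, 1.3]
width: 0.995
gripper_force: 0.0
```

```bash
python3 -c "
from m import *
im=snap('top','t2');b=snap('scene','s2')
goto(.4,.0,.15,95.9)
z=lambda im,u,v,w,h,s:cv2.resize(im[v:v+h,u:u+w],(w*s,h*s),interpolation=cv2.INTER_CUBIC)
cv2.imwrite('pics/c2.png',np.hstack([z(b,330,195,80,80,5),z(im,270,160,100,140,4)[:400]]))
c=max(blobs(mask(im,*COL['orange'][:2])),key=cv2.contourArea);print(rect('top',c,.029))
c=max(blobs(mask(b,*COL['orange'][:2])),key=cv2.contourArea);print(rect('scene',c,.029))"
```

```text
at [540.1 167.8 197.9] yang -15.6 q6 116.0 F [-0.5  0.3 -1.3] M [-0.01 -0.03 -0.02] w 85.1 gf 0.0 t 7.1
  -> shift [-199.4  -90.1   46.9] turn [ 0.006  0.003 -1.946]Traceback (most recent call last):
  File "<string>", line 7, in <module>
    c=max(blobs(mask(im,*COL['orange'][:2])),key=cv2.contourArea);print(rect('top',c,.029))
ValueError: max() iterable argument is empty
```

View pics/c2.png

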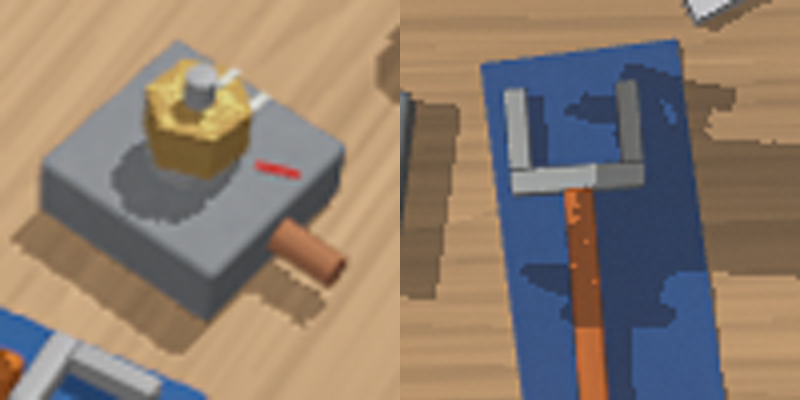

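The stripe now points at the white tick: scene crop, stripe at (230,75), tick at (262,100). Finger-tight is done. Now the orange wrench.

```bash
python3 -c "
from m import *
im=cv2.imread('pics/t0.png'); print(cv2.cvtColor(im,cv2.COLOR_BGR2HSV)[240,314:324].tolist())
m=mask(im,(3,150,70),(17,255,255)); m[:,:295]=0;m[:,345:]=0;m[:190]=0;m[290:]=0
c=max(blobs(m,5),key=cv2.contourArea);r=rect('top',c,.029);print(cv2.boundingRect(c),r)
b=cv2.imread('pics/s0.png');m=mask(b,(3,150,70),(17,255,255));m[:,:270]=0;m[:,345:]=0;m[:235]=0;m[290:]=0
c=max(blobs(m,5),key=cv2.contourArea);print(cv2.boundingRect(c),rect('scene',c,.029))
# end-on: mean columns of handle rows
m=mask(im,(3,150,70),(17,255,255))
for v in (215,235,255,265):
    u=np.where(m[v,300:335])[0]+300; print(v,u.min(),u.max(),ray('top',u.min()-.5,v,.029)*1000,ray('top',u.max()+.5,v,.029)*1000)
g=cv2.cvtColor(im,cv2.COLOR_BGR2HSV); mm=((g[...,1]<60)&(g[...,2]>90)).astype(np.uint8)*255; mm[:,:290]=0;mm[:,340:]=0;mm[:172]=0;mm[215:]=0
for c in blobs(mm,30): print('jaw',cv2.boundingRect(c),rect('top',c,.019))
"
```

```text
[[11, 178, 153], [11, 179, 154], [11, 175, 153], [11, 176, 151], [11, 178, 149], [11, 180, 147], [11, 148, 88], [112, 105, 73], [110, 121, 76], [110, 116, 75]]
(311, 207, 12, 66) [460.7  17.5 140.   14.7   2.7]
(282, 243, 52, 32) [463.1   9.5 142.9  26.5   2.8]
215 312 318 [513.21315739  26.95756616] [512.82636976  11.97160152]
235 313 319 [470.24173757  25.91303951] [469.8558871   10.96613971]
255 315 321 [427.43878907  22.74422788] [427.05387107   7.83618274]
265 315 321 [406.17558951  23.29294509] [405.79113625   8.40425865]
jaw (296, 180, 35, 28) [560.5  22.7  71.7  56.6 -87.4]
```

```bash
python3 -c "
from h import *
goto(.460,.0165,.15,92.7)"
```

```text
at [540.1 167.8 197.9] yang -15.6 q6 116.0 F [-0.5  0.3 -1.3] M [-0.01 -0.03 -0.02] w 85.1 gf 0.0 t 7.1
  -> shift [-167.4  -36.7   47.3] turn [ 0.006  0.003 -1.89 ]
```

>>> {"method": "carry_out", "body": {
  "xyz": [
    [-167,-37,20],
    [-167,-37,20],
    [-167,-37,47],
    [-167,-37,47],
    [-167,-37,47],
    [-167,-37,47],
    [-167,-37,47],
    [-167,-37,47],
    [-167,-37,47],
    [-167,-37,47],
    [-167,-37,47],
    [-167,-37,47]
  ],
  "turn": [
    [0,0,-1.89],
    [0,0,-1.89],
    [0,0,-1.89],
    [0,0,-1.89],
    [0,0,-1.89],
    [0,0,-1.89],
    [0,0,-1.89],
    [0,0,-1.89],
    [0,0,-1.89],
    [0,0,-1.89],
    [0,0,-1.89],
    [0,0,-1.89]
  ]
}}

```text
clock: 8.08
ee_pos: [0.4561, 0.0167, 0.1466]
eef_rot: [-0.002, 0.179, 0.984, -0.0]
ft_force: [0.4, 0.2, -0.4]
width: 0.991
gripper_force: 0.0
```

>>> {"method": "carry_out", "body": {
  "xyz": [
    [0,0,0],
    [0,0,0],
    [0,0,0],
    [0,0,0],
    [0,0,0],
    [0,0,0],
    [0,0,0]
  ],
  "turn": [
    [0,0,-0.1],
    [0,0,-0.2],
    [0,0,-0.3],
    [0,0,-0.39],
    [0,0,-0.39],
    [0,0,-0.39],
    [0,0,-0.39]
  ],
  "grip": 60
}}

```text
clock: 8.67
ee_pos: [0.4569, 0.0167, 0.1475]
eef_rot: [-0.001, -0.011, 1.0, 0.0]
ft_force: [-0.4, 0.5, 0.0]
width: 0.699
gripper_force: 0.0
```

```bash
python3 -c "
from h import *
goto(.460,.0165,.007,92.7)"
```

```text
at [456.9  16.7 147.5] yang 91.3 q6 -7.0 F [-0.4  0.5  0. ] M [-0.03 -0.02 -0.  ] w 59.7 gf 0.0 t 8.7
  -> shift [ -3.3  -0.3 140.5] turn [ 0.    -0.002 -0.024]
```

>>> {"method": "carry_out", "body": {
  "xyz": [
    [-3,0,40],
    [-3,0,80],
    [-3,0,110],
    [-3,0,125],
    [-3,0,134],
    [-3,0,140],
    [-3,0,140],
    [-3,0,140]
  ],
  "turn": [
    [0,0,-0.024],
    [0,0,-0.024],
    [0,0,-0.024],
    [0,0,-0.024],
    [0,0,-0.024],
    [0,0,-0.024],
    [0,0,-0.024],
    [0,0,-0.024]
  ]
}}

```text
clock: 9.33
ee_pos: [0.4615, 0.0167, 0.0091]
eef_rot: [0.001, -0.024, 1.0, -0.0]
ft_force: [0.1, 0.2, 0.5]
width: 0.703
gripper_force: 0.0
```

>>> {"method": "carry_out", "body": {
  "xyz": [
    [0,0,0],
    [0,0,0],
    [0,0,0],
    [0,0,0],
    [0,0,0],
    [0,0,0],
    [0,0,0],
    [0,0,0],
    [0,0,0]
  ],
  "turn": [
    [0,0,0],
    [0,0,0],
    [0,0,0],
    [0,0,0],
    [0,0,0],
    [0,0,0],
    [0,0,0],
    [0,0,0],
    [0,0,0]
  ],
  "grip": 5
}}

```text
clock: 10.08
ee_pos: [0.4616, 0.0169, 0.0093]
eef_rot: [0.001, -0.025, 1.0, 0.0]
ft_force: [-0.7, 0.0, 5.3]
width: 0.17
gripper_force: 59.7
```

```bash
python3 -c "
from h import *
goto(.460,.0165,.007,92.7)"
```

```text
at [461.6  16.9   9.3] yang 92.8 q6 -9.0 F [-0.7  0.   5.3] M [0.12 0.17 0.05] w 14.5 gf 59.7 t 10.1
  -> shift [ 1.6 -0.3  2.3] turn [0.    0.002 0.002]
```

>>> {"method": "carry_out", "body": {
  "xyz": [
    [0,0,-20],
    [0,0,-50],
    [0,0,-90],
    [0,0,-116],
    [0,0,-116],
    [0,0,-116]
  ],
  "turn": [
    [0,0,0],
    [0,0,0],
    [0,0,0],
    [0,0,0],
    [0,0,0],
    [0,0,0]
  ]
}}

```text
clock: 10.58
ee_pos: [0.4621, 0.0166, 0.1258]
eef_rot: [0.002, -0.024, 1.0, -0.0]
ft_force: [0.3, -0.3, -2.0]
width: 0.173
gripper_force: 59.0
```

```bash
python3 -c "
from h import *
goto(.4987,-.0048,.125,167.5)"
```

```text
at [462.1  16.6 125.8] yang 92.8 q6 -9.0 F [ 0.3 -0.3 -2. ] M [0.05 0.07 0.05] w 14.7 gf 59.0 t 10.6
  -> shift [-35.5 -23.2   0.9] turn [-0.003  0.003 -1.304]
```

>>> {"method": "carry_out", "body": {
  "xyz": [
    [-10,-6,0],
    [-20,-12,0],
    [-30,-18,0],
    [-35.5,-23,0],
    [-35.5,-23,0],
    [-35.5,-23,0],
    [-35.5,-23,0],
    [-35.5,-23,0],
    [-35.5,-23,0],
    [-35.5,-23,0],
    [-35.5,-23,0],
    [-35.5,-23,0]
  ],
  "turn": [
    [0,0,-0.11],
    [0,0,-0.22],
    [0,0,-0.33],
    [0,0,-0.44],
    [0,0,-0.55],
    [0,0,-0.66],
    [0,0,-0.77],
    [0,0,-0.88],
    [0,0,-0.99],
    [0,0,-1.1],
    [0,0,-1.2],
    [0,0,-1.304]
  ]
}}

```text
clock: 11.58
ee_pos: [0.4952, -0.0043, 0.1219]
eef_rot: [-0.002, -0.628, 0.778, 0.002]
ft_force: [-0.1, 0.1, -2.4]
width: 0.176
gripper_force: 58.9
```

>>> {"method": "carry_out", "body": {
  "xyz": [
    [0,0,0],
    [0,0,0],
    [0,0,0],
    [0,0,0]
  ],
  "turn": [
    [0,0,0],
    [0,0,0],
    [0,0,0],
    [0,0,0]
  ]
}}

```text
clock: 11.92
ee_pos: [0.4967, -0.0044, 0.1237]
eef_rot: [-0.0, -0.625, 0.78, 0.0]
ft_force: [0.6, 0.7, -1.9]
width: 0.173
gripper_force: 58.9
```

```bash
python3 -c "
from m import *
im=snap('top','t3');b=snap('scene','s3')
goto(.4987,-.0048,.068,167.5)
z=lambda im,u,v,w,h,s:cv2.resize(im[v:v+h,u:u+w],(w*s,h*s),interpolation=cv2.INTER_CUBIC)
cv2.imwrite('pics/c3.png',np.hstack([z(im,200,150,100,100,4),z(b,290,180,100,100,4)]))"
```

```text
at [497.1  -4.5 124.1] yang 167.5 q6 -85.0 F [-0.3  0.6 -1.6] M [-0.09  0.05  0.02] w 14.8 gf 58.9 t 12.0
  -> shift [-0.  -1.7 56.1] turn [ 0.  0. -0.]
```

View pics/c3.png

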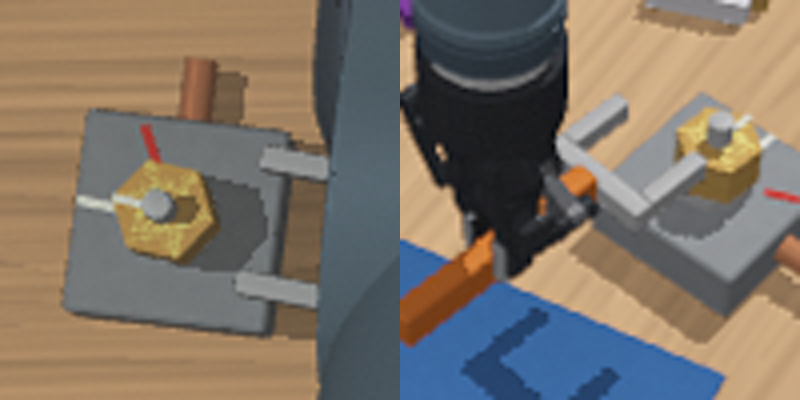

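The wrench is held level enough. In the top crop the prong tips are at (262,160) and (238,284), to the right of the nut. I'll triangulate them to check the in-hand pose.

```bash
python3 -c "
from h import *
T=lambda u,v:(200+u/4-.4,150+v/4-.4)
a=ray('top',*T(262,148),.134)*1000;b=ray('top',*T(237,296),.134)*1000
print('outer top tip corners',a,b,np.linalg.norm(a-b),np.degrees(np.arctan2(*(a-b)[::-1]))+90)
m=(a+b)/2; print('mid',m)
for ang in (77.5,):
    d=np.array([np.cos(np.radians(ang)),np.sin(np.radians(ang))]); o=m-16*d; print('origin',o,'tcp dist',(o-np.array([497.1,-4.5]))@d, 'lat',(o-np.array([497.1,-4.5]))@np.array([-d[1],d[0]]))
    v=np.array([537.3,169.5])-o; print('to nut along',v@d,'lat',v@np.array([-d[1],d[0]]))
w=np.append(np.array([497.1,-4.5])+129.5*d,0)/1000
for s in (36.5,-36.5):
    for z in(.134,.124):
        q=w+np.append(np.array([-d[1],d[0]])*s/1000,z); u=proj('scene',q); print(s,z,((u-[290,180])*4+[400,0]).round())
"
```

```text
outer top tip corners [557.75396399 113.56487114] [487.27085769 126.78929953] 71.7129959018168 79.37339821673883
mid [522.51241084 120.17708534]
origin [519.04937702 104.55634922] tcp dist 111.22199298378251 lat 2.1750249823709695
to nut along 67.35438473539762 lat -3.7616316433623203
36.5 0.134 [616.  86.]
36.5 0.124 [615.  98.]
-36.5 0.134 [708. 156.]
-36.5 0.124 [707. 167.]
```

>>> {"method": "carry_out", "body": {
  "xyz": [
    [0,-2.7,15],
    [0,-2.7,30],
    [0,-2.7,45],
    [0,-2.7,60],
    [0,-2.7,60],
    [0,-2.7,60],
    [0,-2.7,60],
    [0,-2.7,60]
  ],
  "turn": [
    [0,0,0.015],
    [0,0,0.015],
    [0,0,0.015],
    [0,0,0.015],
    [0,0,0.015],
    [0,0,0.015],
    [0,0,0.015],
    [0,0,0.015]
  ]
}}

```text
clock: 12.68
ee_pos: [0.5009, -0.0052, 0.0655]
eef_rot: [0.001, -0.62, 0.784, -0.001]
ft_force: [0.7, 0.4, -3.1]
width: 0.171
gripper_force: 58.8
```

```bash
python3 -c "
from m import *
im=snap('top','t4');b=snap('scene','s4')
goto(.4987,-.0048,.064,167.5)
z=lambda im,u,v,w,h,s:cv2.resize(im[v:v+h,u:u+w],(w*s,h*s),interpolation=cv2.INTER_CUBIC)
cv2.imwrite('pics/c4.png',np.hstack([z(im,220,165,66,66,6),z(b,330,180,66,66,6)]))"
```

```text
at [500.9  -5.2  65.4] yang 166.7 q6 -85.0 F [-0.8 -0.2 -2.7] M [-0.08  0.   -0.02] w 14.6 gf 58.8 t 12.8
  -> shift [0.1 2.2 1.4] turn [-0.002  0.    -0.015]
```

View pics/c4.png

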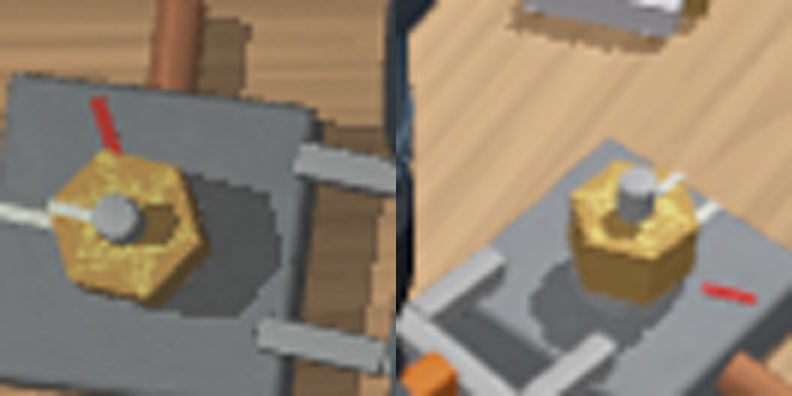

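```bash
python3 -c "
from h import *
T=lambda u,v:(220+u/6-.42,165+v/6-.42)
S=lambda u,v:(330+(u-396)/6-.42,180+v/6-.42)
def rep(a,b,nm):
    a,b=a*1000,b*1000; m=(a+b)/2; e=(a-b)/np.linalg.norm(a-b); d=np.array([-e[1],e[0]]); v=np.array([537.3,169.5])-m
    print(nm,np.linalg.norm(a-b),'ang',np.degrees(np.arctan2(d[1],d[0])),'along',v@d+16,'lat',v@np.array([-d[1],d[0]]))
z=.0745
rep(ray('top',*T(298,143),z),ray('top',*T(258,348),z),'outer')
rep(ray('top',*T(297,178),z),ray('top',*T(262,318),z),'inner')
h=np.array([ray('top',*T(*q),.08) for q in((52,228),(110,154),(180,164),(203,238),(148,298),(73,285))])*1000
print(h.mean(0),np.degrees(np.arctan2(*(h-h.mean(0)).T[::-1])).round(1))
a=ray('top',*T(394,163),z);b=ray('top',*T(298,143),z);print(np.degrees(np.arctan2(*(b-a)[::-1])))
a=ray('top',*T(380,370),z);b=ray('top',*T(260,348),z);print(np.degrees(np.arctan2(*(b-a)[::-1])))
print(ray('top',*T(117,216),.098)*1000)
# scene: tips outer/inner
rep(ray('scene',*S(613,342),z),ray('scene',*S(480,250),z),'sc (right outer? left inner)')
"
```

```text
outer 71.3217492332169 ang 77.89641479715526 along 66.75122576052502 lat 3.3157875034174573
inner 49.25087374681719 ang 74.90747670059754 along 67.21531764604609 lat 5.206035039685902
[536.38788206 169.25190419] [  88.7   12.4  -40.3  -99.3 -164.9  135.3]
76.6712683441654
78.10505250346846
[537.72381523 169.72216865]
sc (right outer? left inner) 68.82800455656525 ang 80.81468373038958 along 69.36104772712596 lat 0.447471382510114
```

>>> {"method": "carry_out", "body": {
  "xyz": [
    [0,3,0],
    [-8,3,0],
    [-16,3,0],
    [-24,3,0],
    [-30,3,0],
    [-36,3,0],
    [-40,3,0],
    [-40,3,0],
    [-40,3,0]
  ],
  "turn": [
    [0,0,0],
    [0,0,0],
    [0,0,0],
    [0,0,0],
    [0,0,0],
    [0,0,0],
    [0,0,0],
    [0,0,0],
    [0,0,0]
  ]
}}

```text
clock: 13.53
ee_pos: [0.5062, 0.0348, 0.0643]
eef_rot: [-0.0, -0.62, 0.784, -0.0]
ft_force: [-0.5, 0.1, -2.3]
width: 0.174
gripper_force: 59.0
```

```bash
python3 -c "
from m import *
im=snap('top','t5');b=snap('scene','s5')
goto(.4987,-.0048,.064,167.5)
z=lambda im,u,v,w,h,s:cv2.resize(im[v:v+h,u:u+w],(w*s,h*s),interpolation=cv2.INTER_CUBIC)
cv2.imwrite('pics/c5.png',np.hstack([z(im,220,165,66,66,6),z(b,330,180,66,66,6)]))"
```

```text
at [506.1  34.4  64.3] yang 166.7 q6 -80.0 F [ 0.7  0.1 -3. ] M [-0.05  0.   -0.02] w 14.8 gf 59.0 t 13.6
  -> shift [39.8 -1.9  0.3] turn [ 0.    -0.    -0.015]
```

View pics/c5.png

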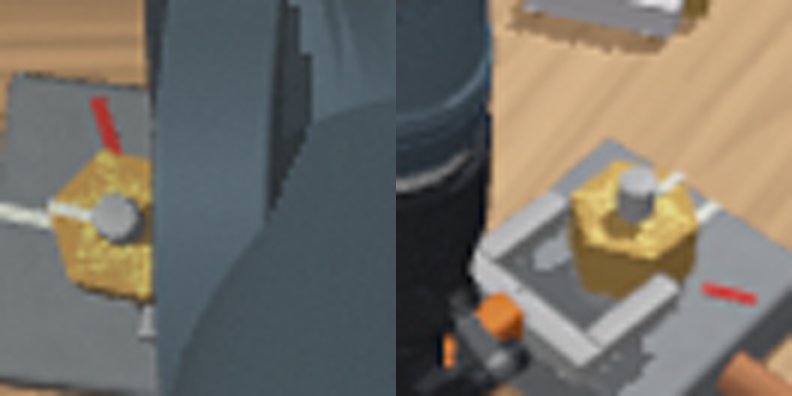

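The prongs straddle the nut: in the scene crop one is at (545,220) and the other at (640,300), with the nut between them and no contact force. I'll slide on.

>>> {"method": "carry_out", "body": {
  "xyz": [
    [-6,0,0],
    [-12,0,0],
    [-18,0,0],
    [-22,0,0],
    [-26,0,0],
    [-26,0,0],
    [-26,0,0],
    [-26,0,0]
  ],
  "turn": [
    [0,0,0],
    [0,0,0],
    [0,0,0],
    [0,0,0],
    [0,0,0],
    [0,0,0],
    [0,0,0],
    [0,0,0]
  ]
}}

```text
clock: 14.3
ee_pos: [0.5121, 0.0598, 0.0643]
eef_rot: [-0.0, -0.62, 0.784, 0.0]
ft_force: [0.2, -0.5, -2.7]
width: 0.172
gripper_force: 59.0
```

```bash
python3 -c "
from m import *
b=snap('scene','s6')
goto(.4987,-.0048,.064,167.5)
print((np.array([537.3,169.5])-pose()[0][:2]*1000))"
```

```text
at [512.1  59.7  64.3] yang 166.7 q6 -77.0 F [-0.  -0.1 -2.8] M [-0.1   0.03  0.01] w 14.8 gf 59.0 t 14.3
  -> shift [65.9 -1.9  0.4] turn [ 0.    -0.    -0.015]
[ 25.19541523 109.75864752]
```

>>> {"method": "carry_out", "body": {
  "xyz": [
    [-0.1,5.6,0],
    [-0.5,11.2,0],
    [-0.5,11.2,0],
    [-0.5,11.2,0],
    [-0.5,11.2,0]
  ],
  "turn": [
    [0,0,0.05],
    [0,0,0.1],
    [0,0,0.1],
    [0,0,0.1],
    [0,0,0.1]
  ]
}}

```text
clock: 14.77
ee_pos: [0.5014, 0.0627, 0.0644]
eef_rot: [-0.0, -0.581, 0.814, -0.0]
ft_force: [-1.4, -0.9, -2.9]
width: 0.17
gripper_force: 58.9
```

>>> {"method": "carry_out", "body": {
  "xyz": [
    [0,4.5,0],
    [-0.3,9,0],
    [-0.3,9,0],
    [-0.3,9,0],
    [-0.3,9,0]
  ],
  "turn": [
    [0,0,0.04],
    [0,0,0.08],
    [0,0,0.08],
    [0,0,0.08],
    [0,0,0.08]
  ]
}}

```text
clock: 15.18
ee_pos: [0.4927, 0.066, 0.0642]
eef_rot: [-0.0, -0.548, 0.837, 0.0]
ft_force: [-1.7, -0.1, -1.6]
width: 0.176
gripper_force: 59.0
```

```bash
python3 -c "
from h import *
goto(.4987,-.0048,.064,167.5)
d=(np.array([537.3,169.5])-pose()[0][:2]*1000);print(d,np.linalg.norm(d),np.degrees(np.arctan2(d[1],d[0])))"
```

```text
at [492.7  66.   64.2] yang 156.4 q6 -66.0 F [-1.7 -0.1 -1.6] M [-0.17  0.5   0.31] w 15.1 gf 59.0 t 15.2
  -> shift [ 62.5 -33.8   0.2] turn [ 0.001 -0.    -0.193]
[ 44.62342611 103.53105587] 112.73832395201123 66.68323856993216
```

>>> {"method": "carry_out", "body": {
  "xyz": [
    [-0.5,11.2,0],
    [-2.1,22.4,0],
    [-4.9,33.3,0],
    [-8.7,43.9,0],
    [-13.5,54.1,0],
    [-19.4,63.7,0],
    [-26.1,72.7,0],
    [-33.8,81,0],
    [-33.8,81,0],
    [-33.8,81,0]
  ],
  "turn": [
    [0,0,0.1],
    [0,0,0.2],
    [0,0,0.3],
    [0,0,0.4],
    [0,0,0.5],
    [0,0,0.6],
    [0,0,0.7],
    [0,0,0.8],
    [0,0,0.8],
    [0,0,0.8]
  ]
}}

```text
clock: 16.02
ee_pos: [0.4319, 0.1295, 0.0642]
eef_rot: [-0.0, -0.18, 0.984, -0.0]
ft_force: [-3.0, -1.8, -2.5]
width: 0.173
gripper_force: 59.2
```

```bash
python3 -c "
from m import *
goto(.4987,-.0048,.064,167.5)
d=(np.array([537.3,169.5])-pose()[0][:2]*1000);print(d,np.linalg.norm(d),np.degrees(np.arctan2(d[1],d[0])))
im=snap('top','t7');b=snap('scene','s7')
z=lambda im,u,v,w,h,s:cv2.resize(im[v:v+h,u:u+w],(w*s,h*s),interpolation=cv2.INTER_CUBIC)
cv2.imwrite('pics/c7.png',np.hstack([z(im,220,165,66,66,6),z(b,330,180,66,66,6)]))"
```

```text
at [431.9 129.5  64.2] yang 110.7 q6 -12.0 F [-3.  -1.8 -2.5] M [-0.17  0.64  0.49] w 14.8 gf 59.2 t 16.0
  -> shift [ -14.9 -149.3    0.2] turn [ 0.    -0.001 -0.991]
[105.37132065  39.96446758] 112.69549185770592 20.770370152536675
```

View pics/c7.png

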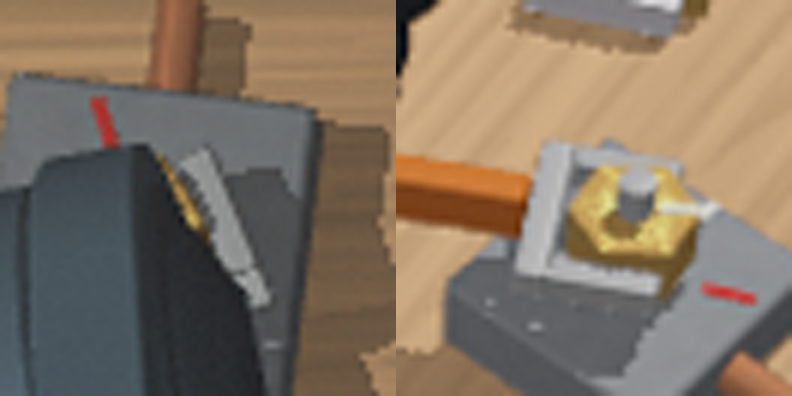

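```bash
python3 -c "
from h import *
S=lambda u,v:(330+(u-396)/6-.42,180+v/6-.42)
h=np.array([ray('scene',*S(*q),.08) for q in((569,218),(605,163),(668,168),(699,212),(655,256),(590,249))])*1000
print(h.mean(0),np.linalg.norm(h-h.mean(0),axis=1).round(),np.degrees(np.arctan2(*(h-h.mean(0)).T[::-1])).round(1))
c=np.array([537.3,169.5])
for q in((665,208),(690,211)):
    d=ray('scene',*S(*q),.08)*1000-c;print(np.degrees(np.arctan2(d[1],d[0])))
"
python3 - <<'E'
import cv2,numpy as np
b=cv2.imread('pics/s7.png');cv2.imwrite('pics/c8.png',cv2.resize(b[190:245,340:400],(720,660)[:2] and (654,600),interpolation=cv2.INTER_CUBIC))
E
```

```text
[537.15120669 168.63772009] [25. 27. 28. 27. 25. 26.] [-138.   143.4   87.9   31.7  -37.3  -97.6]
36.54095680691188
31.172291399812856
```

View pics/c8.png

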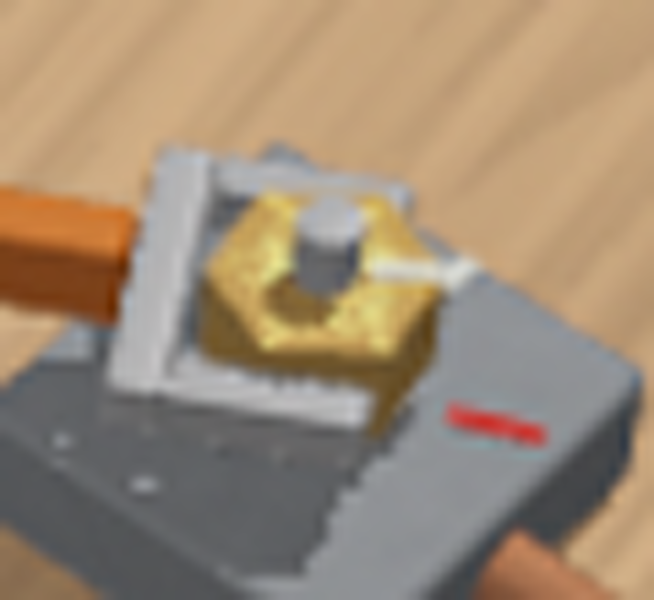

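The stripe has moved to about 29° from 77.5° (0.85 rad), and the wrench leads by its 8° play. Another 0.19 rad brings it onto the red tick.

>>> {"method": "carry_out", "body": {
  "xyz": [
    [-0.1,5.6,0],
    [-0.5,11.2,0],
    [-1.2,16.8,0],
    [-2,21.3,0],
    [-2,21.3,0],
    [-2,21.3,0],
    [-2,21.3,0]
  ],
  "turn": [
    [0,0,0.05],
    [0,0,0.1],
    [0,0,0.15],
    [0,0,0.19],
    [0,0,0.19],
    [0,0,0.19],
    [0,0,0.19]
  ]
}}

```text
clock: 16.7
ee_pos: [0.4262, 0.1499, 0.0641]
eef_rot: [-0.001, -0.085, 0.996, 0.0]
ft_force: [-5.1, -0.9, -0.8]
width: 0.173
gripper_force: 59.7
```

```bash
python3 -c "
from m import *
goto(.4987,-.0048,.064,167.5)
b=snap('scene','s9')
cv2.imwrite('pics/c9.png',cv2.resize(b[190:245,340:400],(654,600),interpolation=cv2.INTER_CUBIC))"
```

```text
at [426.2 149.9  64.1] yang 99.7 q6 2.0 F [-5.1 -0.9 -0.8] M [-0.22  0.88  0.7 ] w 14.7 gf 59.7 t 16.7
  -> shift [ -45.4 -164.7   -0. ] turn [ 1.000e-03 -1.000e-03 -1.183e+00]
```

View pics/c9.png

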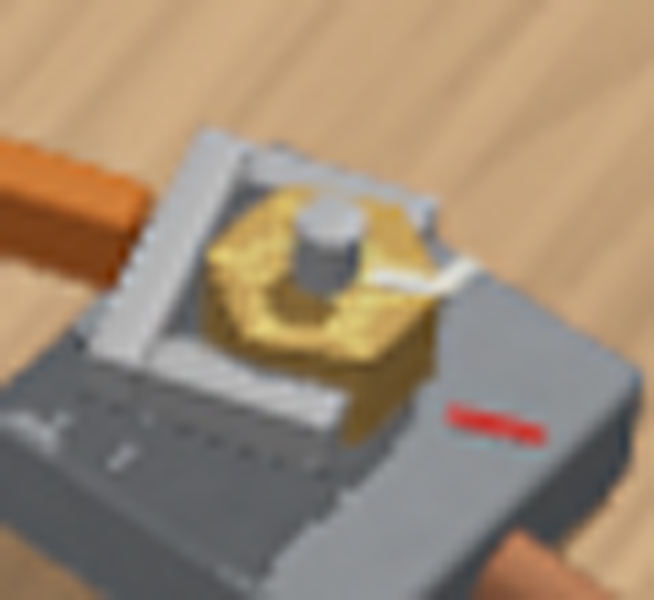

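```bash
python3 -c "
from h import *
S=lambda u,v:(340+u/10.9-.45,190+v/10.9-.45)
c=np.array([537.3,169.5])
for nm,Q in(('before',((205,270),(265,195),(385,200),(441,280),(388,355),(262,350))),('now',((208,255),(290,188),(405,205),(440,290),(365,362),(243,335)))):
  h=np.array([ray('scene',*S(*q),.08) for q in Q])*1000
  a=np.degrees(np.arctan2(*(h-h.mean(0)).T[::-1]));print(nm,h.mean(0),(a%60).round(1),(a%60).mean())
for q in((441,278),(400,272),(437,291),(400,282)):
    d=ray('scene',*S(*q),.08)*1000-c;print(np.degrees(np.arctan2(d[1],d[0])))
"

```

```text
before [538.30077193 169.25834398] [30.4 30.6 29.4 29.6 32.2 29.2] 30.22780397466471
now [538.09567695 169.98688466] [22.4 18.3 19.5 21.4 19.3 17.1] 19.648479786080948
29.327733677745307
33.03771631581425
20.8352305626829
23.53380065631688
```

The stripe is at about 20°, so bite ≈ 1.0 rad, in range. I'll back off through the play, slide out and rise.

>>> {"method": "carry_out", "body": {
  "xyz": [
    [-0.2,-6,0],
    [-0.8,-13,0],
    [-0.8,-13,0],
    [8,-14,0],
    [18,-15.3,0],
    [28,-16.5,0],
    [38,-17.7,0],
    [48,-18.9,0],
    [57,-20,0],
    [57,-20,0],
    [57,-20,0]
  ],
  "turn": [
    [0,0,-0.06],
    [0,0,-0.12],
    [0,0,-0.12],
    [0,0,-0.12],
    [0,0,-0.12],
    [0,0,-0.12],
    [0,0,-0.12],
    [0,0,-0.12],
    [0,0,-0.12],
    [0,0,-0.12],
    [0,0,-0.12]
  ]
}}

```text
clock: 17.67
ee_pos: [0.3734, 0.1208, 0.0644]
eef_rot: [0.0, -0.143, 0.99, 0.0]
ft_force: [0.4, 0.6, -1.5]
width: 0.174
gripper_force: 59.1
```

```bash
python3 -c "
from m import *
goto(.46,.0165,.125,92.7)
b=snap('scene','s10');a=snap('top','t10')
z=lambda im,u,v,w,h,s:cv2.resize(im[v:v+h,u:u+w],(w*s,h*s),interpolation=cv2.INTER_CUBIC)
cv2.imwrite('pics/c10.png',np.hstack([z(a,220,165,66,66,6),z(b,330,180,66,66,6)]))"
```

```text
at [373.4 120.8  64.4] yang 106.5 q6 -8.0 F [ 0.4  0.6 -1.5] M [-0.02  0.07 -0.05] w 14.8 gf 59.1 t 17.7
  -> shift [ -53.5 -124.6  -60.6] turn [0.   0.   0.24]
```

View pics/c10.png

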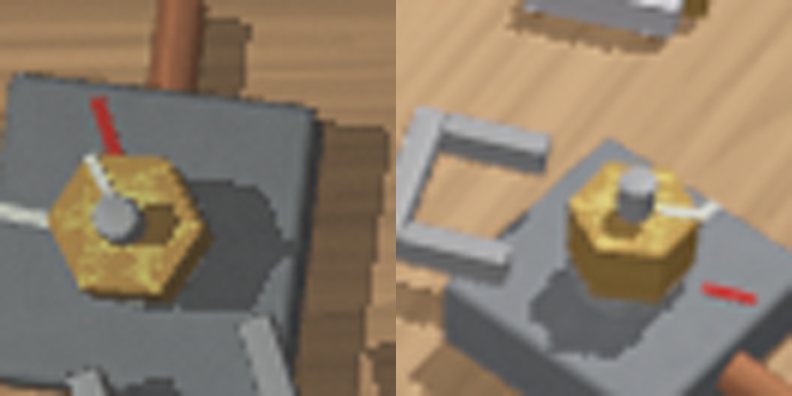

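```bash
python3 -c "
from h import *
T=lambda u,v:(220+u/6-.42,165+v/6-.42)
S=lambda u,v:(330+(u-396)/6-.42,180+v/6-.42)
h=np.array([ray('top',*T(*q),.08) for q in((49,222),(90,155),(170,155),(204,230),(160,295),(85,290))])*1000
a=np.degrees(np.arctan2(*(h-h.mean(0)).T[::-1]));print(h.mean(0),np.linalg.norm(h-h.mean(0),axis=1).round(),(a%60).round(1),(a%60).mean())
h=np.array([ray('scene',*S(*q),.08) for q in((569,203),(617,165),(685,172),(697,220),(655,256),(590,240))])*1000
a=np.degrees(np.arctan2(*(h-h.mean(0)).T[::-1]));print(h.mean(0),np.linalg.norm(h-h.mean(0),axis=1).round(),(a%60).round(1),(a%60).mean())
c=np.array([537.3,169.5])
for q in((93,160),):
    d=ray('top',*T(*q),.08)*1000-c;print(np.degrees(np.arctan2(d[1],d[0])))
d=ray('scene',*S(695,215),.08)*1000-c;print(np.degrees(np.arctan2(d[1],d[0])))
"

```

```text
[537.53455487 169.68722541] [26. 27. 28. 26. 27. 26.] [26.7 26.4 26.9 24.4 24.3 26.9] 25.940054254695415
[538.21126846 170.34802272] [27. 24. 29. 25. 25. 25.] [26.4 18.3 16.4 19.9 18.2 13.8] 18.819016189822584
26.303736898836632
26.514764830895
```

>>> {"method": "carry_out", "body": {
  "xyz": [
    [0,0,-25],
    [0,0,-55],
    [0,0,-66],
    [0,0,-66],
    [-55,-115,-66],
    [-55,-115,-66],
    [-55,-115,-66],
    [-55,-115,-66],
    [-55,-115,-66],
    [-55,-115,-66],
    [-55,-115,-66],
    [-55,-115,-66]
  ],
  "turn": [
    [0,0,0],
    [0,0,0],
    [0,0,0],
    [0,0,0],
    [0,0,0.05],
    [0,0,0.1],
    [0,0,0.15],
    [0,0,0.2],
    [0,0,0.2],
    [0,0,0.2],
    [0,0,0.2],
    [0,0,0.2]
  ]
}}

```text
clock: 18.77
ee_pos: [0.458, 0.0272, 0.1297]
eef_rot: [-0.001, -0.045, 0.999, 0.0]
ft_force: [-0.4, 0.3, -2.9]
width: 0.173
gripper_force: 59.6
```

```bash
python3 -c "
from h import *
goto(.461,.008,.0095,95)"
```

```text
at [458.   27.2 129.7] yang 95.2 q6 -10.0 F [-0.4  0.3 -2.9] M [-0.03  0.1  -0.05] w 14.8 gf 59.6 t 18.8
  -> shift [ -1.5 -19.5 120.2] turn [ 0.001 -0.002  0.003]
```

>>> {"method": "carry_out", "body": {
  "xyz": [
    [-1,-15,30],
    [-1,-19,60],
    [-1,-19,85],
    [-1,-19,100],
    [-1,-19,108],
    [-1,-19,114],
    [-1,-19,119],
    [-1,-19,119],
    [-1,-19,119]
  ],
  "turn": [
    [0,0,0],
    [0,0,0],
    [0,0,0],
    [0,0,0],
    [0,0,0],
    [0,0,0],
    [0,0,0],
    [0,0,0],
    [0,0,0]
  ]
}}

```text
clock: 19.52
ee_pos: [0.4626, 0.0077, 0.012]
eef_rot: [0.001, -0.044, 0.999, -0.0]
ft_force: [-1.0, -1.3, -1.8]
width: 0.164
gripper_force: 59.6
```

```bash
python3 -c "
from h import *
goto(.461,.008,.0095,95)"
```

```text
at [462.6   7.7  12. ] yang 95.1 q6 -12.0 F [-1.  -1.3 -1.8] M [-0.02  0.08 -0.01] w 14.0 gf 59.6 t 19.5
  -> shift [1.6 0.5 2.5] turn [-0.     0.001  0.001]
```

Down the last 3 mm, release, rise.

>>> {"method": "carry_out", "body": {
  "xyz": [
    [0,0,1.5],
    [0,0,3],
    [0,0,3],
    [0,0,3],
    [0,0,3]
  ],
  "turn": [
    [0,0,0],
    [0,0,0],
    [0,0,0],
    [0,0,0],
    [0,0,0]
  ]
}}

```text
clock: 19.93
ee_pos: [0.4631, 0.0074, 0.0094]
eef_rot: [0.001, -0.044, 0.999, -0.0]
ft_force: [-1.3, -0.0, 5.8]
width: 0.174
gripper_force: 60.7
```

>>> {"method": "carry_out", "body": {
  "xyz": [
    [0,0,0],
    [0,0,0],
    [0,0,0],
    [0,0,0],
    [0,0,0],
    [0,0,-20],
    [0,0,-50],
    [0,0,-90],
    [0,0,-130],
    [0,0,-150],
    [0,0,-150],
    [0,0,-150]
  ],
  "turn": [
    [0,0,0],
    [0,0,0],
    [0,0,0],
    [0,0,0],
    [0,0,0],
    [0,0,0],
    [0,0,0],
    [0,0,0],
    [0,0,0],
    [0,0,0],
    [0,0,0],
    [0,0,0]
  ],
  "grip": 60
}}

```text
clock: 20.93
ee_pos: [0.4633, 0.0074, 0.1596]
eef_rot: [0.002, -0.044, 0.999, -0.0]
ft_force: [-0.2, -0.4, 0.4]
width: 0.699
gripper_force: 0.0
```

```bash
python3 - <<'E'
from m import *
a=snap('top','t11');b=snap('scene','s11')
for n,im in(('top',a),('scene',b)):
    for c in blobs(mask(im,*COL['green'][:2])):
        r=rect(n,c,.05)
        if 200<r[0]<750 and abs(r[1])<450: print(n,c[:,0].mean(0).round(),r)
for n,im in(('top',a),('scene',b)):
    m=mask(im,(3,150,60),(17,255,255))
    for c in blobs(m,100):
        r=rect(n,c,.029)
        if 200<r[0]<650 and abs(r[1])<80: print(n,'wrench',r)
goto(.6635,-.0525,.15,116)
E
```

```text
top [164. 257.] [431.3 336.7  46.9  23.9  19.5]
top [358. 137.] [671.3 -74.9  31.2  19.7  22.7]
scene [361. 328.] [670.1 -86.3  43.2  29.7  23.8]
scene [366. 168.] [436.8 328.   46.5  42.   17.2]
scene wrench [4.654e+02 2.000e-01 1.421e+02 2.570e+01 5.000e+00]
at [461.1   7.6 157.2] yang 95.0 q6 -12.0 F [ 0.4  0.4 -1.6] M [-0.06  0.06  0.  ] w 60.1 gf 0.0 t 21.0
  -> shift [-196.4  -77.7    6.8] turn [ 0.001 -0.002 -0.366]
```

Mould A has been knocked about 27 mm in −y: its scene blob went from (367,318) to (361,328). It's now at about (665.5, −80) with yaw 24°. Going to it.

>>> {"method": "carry_out", "body": {
  "xyz": [
    [-200,-105,0],
    [-200,-105,0],
    [-200,-105,0],
    [-200,-105,0],
    [-200,-105,0],
    [-200,-105,0],
    [-200,-105,0],
    [-200,-105,0],
    [-200,-105,0],
    [-200,-105,0]
  ],
  "turn": [
    [0,0,-0.34],
    [0,0,-0.34],
    [0,0,-0.34],
    [0,0,-0.34],
    [0,0,-0.34],
    [0,0,-0.34],
    [0,0,-0.34],
    [0,0,-0.34],
    [0,0,-0.34],
    [0,0,-0.34]
  ]
}}

```text
clock: 21.87
ee_pos: [0.6687, -0.0786, 0.1576]
eef_rot: [-0.001, -0.213, 0.977, 0.001]
ft_force: [-0.6, 0.4, 1.0]
width: 0.702
gripper_force: 0.0
```

```bash
python3 - <<'E'
from m import *
b=snap('scene','s12')
for c in blobs(mask(b,*COL['green'][:2])):
        r=rect('scene',c,.05)
        if 200<r[0]<750 and abs(r[1])<450: print(c[:,0].mean(0).round(),r)
cv2.imwrite('pics/c12.png',cv2.resize(b[285:365,310:430],(800,533),interpolation=cv2.INTER_CUBIC))
goto(.6655,-.080,.026,114.3)
E
```

```text
[361. 328.] [670.1 -86.3  43.2  29.7  23.8]
at [668.9 -78.6 158.1] yang 114.6 q6 -37.0 F [0.4 0.8 0.1] M [ 0.04  0.02 -0.  ] w 60.1 gf 0.0 t 21.9
  -> shift [  3.5   0.  132.2] turn [ 0.001 -0.001  0.005]
```

View pics/c12.png

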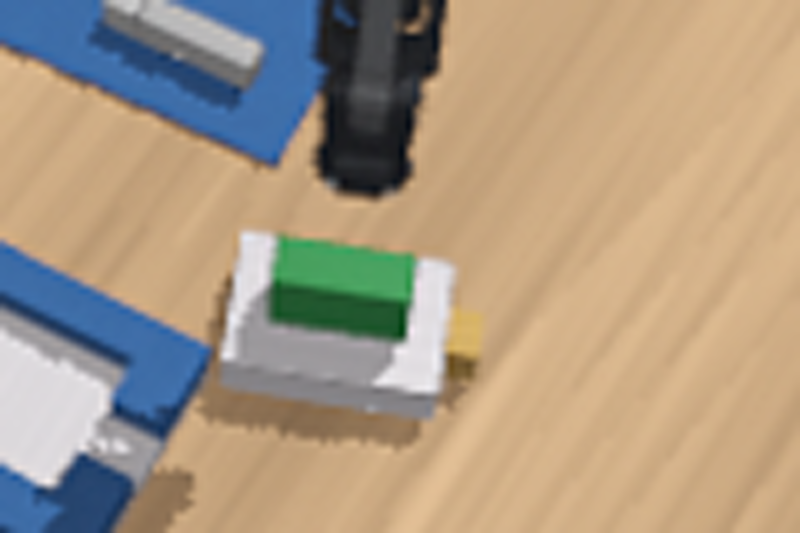

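```bash
python3 - <<'E'
from m import *
S=lambda u,v:(310+u*.15-.42,285+v*.15-.42)
for z,Q in((.05,((278,236),(414,256),(411,304),(272,287))),(.02,((243,231),(457,262),(438,395),(221,361)))):
    h=np.array([ray('scene',*S(*q),z) for q in Q])*1000; d=h[1]+h[2]-h[0]-h[3]
    print(h.mean(0),np.linalg.norm(h-np.roll(h,1,0),axis=1).round(1),np.degrees(np.arctan2(d[1],d[0])))
E
```

```text
[667.6108525  -81.06249112] [18.3 43.5 17.  43.9] 24.9070936757854
[667.25920534 -79.92923423] [47.8 70.6 48.3 69.8] 23.98578698674869
```

>>> {"method": "carry_out", "body": {
  "xyz": [
    [2.8,0.6,35],
    [2.8,0.6,70],
    [2.8,0.6,95],
    [2.8,0.6,115],
    [2.8,0.6,125],
    [2.8,0.6,132],
    [2.8,0.6,132],
    [2.8,0.6,132]
  ],
  "turn": [
    [0,0,0.005],
    [0,0,0.005],
    [0,0,0.005],
    [0,0,0.005],
    [0,0,0.005],
    [0,0,0.005],
    [0,0,0.005],
    [0,0,0.005]
  ]
}}

```text
clock: 22.58
ee_pos: [0.6682, -0.0801, 0.0276]
eef_rot: [0.001, -0.21, 0.978, -0.0]
ft_force: [0.2, 0.5, 0.1]
width: 0.704
gripper_force: 0.0
```

>>> {"method": "carry_out", "body": {
  "xyz": [
    [0,0,0],
    [0,0,0],
    [0,0,0],
    [0,0,0],
    [0,0,0],
    [0,0,0],
    [0,0,0],
    [0,0,0]
  ],
  "turn": [
    [0,0,0],
    [0,0,0],
    [0,0,0],
    [0,0,0],
    [0,0,0],
    [0,0,0],
    [0,0,0],
    [0,0,0]
  ],
  "grip": 8
}}

```text
clock: 23.25
ee_pos: [0.6686, -0.0802, 0.0277]
eef_rot: [0.001, -0.21, 0.978, -0.0]
ft_force: [-0.3, -0.2, 6.0]
width: 0.2
gripper_force: 60.9
```

```bash
python3 - <<'E'
from m import *
goto(.6661,-.0792,.026,114.3)
E
```

```text
at [668.6 -80.2  27.7] yang 114.2 q6 -36.0 F [-0.3 -0.2  6. ] M [ 0.12  0.18 -0.02] w 17.0 gf 60.9 t 23.2
  -> shift [1.8 2.  1.7] turn [-0.001  0.002 -0.001]
```

>>> {"method": "carry_out", "body": {
  "xyz": [
    [0,0,-20],
    [0,0,-50],
    [0,0,-70],
    [0,0,-70],
    [0,0,-70]
  ],
  "turn": [
    [0,0,0],
    [0,0,0],
    [0,0,0],
    [0,0,0],
    [0,0,0]
  ]
}}

```text
clock: 23.67
ee_pos: [0.6684, -0.0803, 0.0967]
eef_rot: [0.001, -0.21, 0.978, -0.0]
ft_force: [0.5, -0.2, -4.2]
width: 0.199
gripper_force: 60.0
```

```bash
python3 - <<'E'
from m import *
goto(.5919,-.1592,.065,94)
E
```

```text
at [668.4 -80.3  96.7] yang 114.2 q6 -36.0 F [ 0.5 -0.2 -4.2] M [0.03 0.04 0.04] w 17.0 gf 60.0 t 23.7
  -> shift [102.2 -40.5  31.6] turn [-0.001  0.002  0.353]
```

>>> {"method": "carry_out", "body": {
  "xyz": [
    [30,-12,0],
    [60,-24,0],
    [85,-34,0],
    [102,-40.5,0],
    [102,-40.5,10],
    [102,-40.5,20],
    [102,-40.5,30],
    [102,-40.5,30],
    [102,-40.5,30]
  ],
  "turn": [
    [0,0,0.1],
    [0,0,0.2],
    [0,0,0.3],
    [0,0,0.353],
    [0,0,0.353],
    [0,0,0.353],
    [0,0,0.353],
    [0,0,0.353],
    [0,0,0.353]
  ]
}}

```text
clock: 24.42
ee_pos: [0.5903, -0.1576, 0.0642]
eef_rot: [-0.002, -0.036, 0.999, 0.001]
ft_force: [-1.0, 0.6, -2.9]
width: 0.198
gripper_force: 59.8
```

```bash
python3 - <<'E'
from m import *
b=snap('scene','s13')
cv2.imwrite('pics/c13.png',cv2.resize(b[290:410,230:390],(800,600),interpolation=cv2.INTER_CUBIC))
goto(.5919,-.1592,.0357,94)
E
```

```text
at [ 591.1 -157.9   65.3] yang 94.1 q6 -25.0 F [ 0.6  0.  -3. ] M [ 0.02 -0.02 -0.  ] w 17.0 gf 59.8 t 24.5
  -> shift [-0.7 -1.4 29.6] turn [ 0.001 -0.002  0.002]
```

View pics/c13.png

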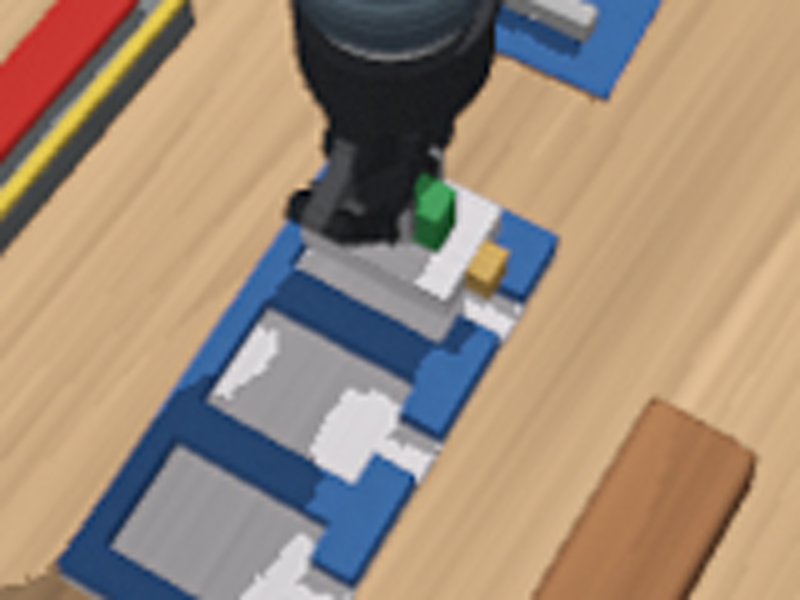

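The mould hangs over the +y pocket, with its near top corners at crop (448,300) and (498,207). The carrier's corner is at (557,238). I'll check the alignment in the scene frame.

```bash
python3 - <<'E'
from m import *
S=lambda u,v:(230+u*.2-.4,290+v*.2-.4)
p=pose()[0]*1000
a=ray('scene',*S(448,301),.0576)*1000;b=ray('scene',*S(499,208),.0576)*1000
e=(b-a)/np.linalg.norm(b-a); x=np.array([e[1],-e[0]])
print(np.linalg.norm(b-a),'yaw',np.degrees(np.arctan2(x[1],x[0])),'mould(scene frame)',(a+b)/2-35*x, 'tcp',p[:2])
im=cv2.imread('pics/s13.png'); ms=mask(im,*COL['blue'][:2]); 
c=np.array([np.cos(np.radians(4)),np.sin(np.radians(4))])
C=np.array([596.2,-230.3]);n=np.array([-c[1],c[0]]);print('pocket2 scene',C+70*n)
print('corner meas',ray('scene',*S(557,238),.02)*1000,'exp',C+53*c+112*n)
# pocket1 floor corners visible at z .008 / wall top .02
for q,z,l in(((208,403),.008,(-37,-26)),((318,470),.02,(37,-26)),((405,410),.008,(37,-10)),):
    print(ray('scene',*S(*q),z)*1000,C+l[0]*c+l[1]*n)
E
```

```text
46.86663797800026 yaw 6.904059499149193 mould(scene frame) [ 589.69063505 -160.66140963] tcp [ 591.12789121 -157.88590588]
pocket2 scene [ 591.31704684 -160.47051648]
corner meas [ 639.69870059 -115.09901751] exp [ 641.2581696  -114.87573326]
[ 555.93566258 -254.36493723] [ 561.10379846 -258.81765484]
[ 614.38248832 -255.95699518] [ 634.92353818 -253.65567578]
[ 626.16218495 -211.32110922] [ 633.8074346  -237.69465097]
```

>>> {"method": "carry_out", "body": {
  "xyz": [
    [-0.5,-0.5,6],
    [-0.5,-0.5,12],
    [-0.5,-0.5,17],
    [-0.5,-0.5,20],
    [-0.5,-0.5,23],
    [-0.5,-0.5,23],
    [-0.5,-0.5,23]
  ],
  "turn": [
    [0,0,0],
    [0,0,0],
    [0,0,0],
    [0,0,0],
    [0,0,0],
    [0,0,0],
    [0,0,0]
  ]
}}

```text
clock: 25.05
ee_pos: [0.5918, -0.1593, 0.0472]
eef_rot: [0.001, -0.035, 0.999, -0.0]
ft_force: [-10.3, 3.6, 22.6]
width: 0.195
gripper_force: 63.4
```

```bash
python3 - <<'E'
from m import *
goto(.5919,-.1592,.0357,94)
E
```

```text
at [ 591.8 -159.3   47.2] yang 94.0 q6 -25.0 F [-10.3   3.6  22.6] M [0.71 1.62 0.13] w 16.6 gf 63.4 t 25.1
  -> shift [-0.1  0.1 11.5] turn [-0.001  0.002  0.001]
```

Contact at the wall top (underside 19.5 mm). The moments put it on the +x side, so I'll shift 2.5 mm towards −x and try again.

>>> {"method": "carry_out", "body": {
  "xyz": [
    [0,0,-5],
    [2.5,0,-5],
    [2.5,0,-5],
    [2.5,0,-2],
    [2.5,0,0],
    [2.5,0,2],
    [2.5,0,2],
    [2.5,0,2]
  ],
  "turn": [
    [0,0,0],
    [0,0,0],
    [0,0,0],
    [0,0,0],
    [0,0,0],
    [0,0,0],
    [0,0,0],
    [0,0,0]
  ]
}}

```text
clock: 25.72
ee_pos: [0.589, -0.1594, 0.0407]
eef_rot: [-0.0, -0.035, 0.999, 0.0]
ft_force: [-0.7, -1.0, -3.2]
width: 0.197
gripper_force: 59.8
```

```bash
python3 - <<'E'
from m import *
goto(.5919,-.1592,.0357,94)
E
```

```text
at [ 589.  -159.4   40.7] yang 94.0 q6 -25.0 F [-0.7 -1.  -3.2] M [0.06 0.17 0.01] w 16.8 gf 59.8 t 25.7
  -> shift [-3. -0.  5.] turn [ 0.001 -0.001  0.   ]
```

It's in the pocket (underside 13 mm, no force). Lower 5 mm, then release.

>>> {"method": "carry_out", "body": {
  "xyz": [
    [0,0,2],
    [0,0,4],
    [0,0,5.5],
    [0,0,5.5],
    [0,0,5.5]
  ],
  "turn": [
    [0,0,0],
    [0,0,0],
    [0,0,0],
    [0,0,0],
    [0,0,0]
  ]
}}

```text
clock: 26.13
ee_pos: [0.5889, -0.1595, 0.0358]
eef_rot: [-0.0, -0.035, 0.999, 0.0]
ft_force: [-1.8, 0.1, -0.4]
width: 0.199
gripper_force: 60.0
```

>>> {"method": "carry_out", "body": {
  "xyz": [
    [0,0,-0.5],
    [0,0,-0.5],
    [0,0,-0.5],
    [0,0,-0.5],
    [0,0,-0.5],
    [0,0,-20],
    [0,0,-50],
    [0,0,-90],
    [0,0,-120],
    [0,0,-120]
  ],
  "turn": [
    [0,0,0],
    [0,0,0],
    [0,0,0],
    [0,0,0],
    [0,0,0],
    [0,0,0],
    [0,0,0],
    [0,0,0],
    [0,0,0],
    [0,0,0]
  ],
  "grip": 50
}}

```text
clock: 26.97
ee_pos: [0.5936, -0.1611, 0.1636]
eef_rot: [0.006, -0.035, 0.999, -0.002]
ft_force: [0.9, -0.4, 0.1]
width: 0.586
gripper_force: 0.0
```

```bash
python3 - <<'E'
from m import *
goto(.432,.3396,.15,108.5)
E
```

```text
at [ 593.6 -161.1  163.6] yang 94.0 q6 -25.0 F [ 0.9 -0.4  0.1] M [-0.   -0.06 -0.01] w 50.0 gf 0.0 t 27.0
  -> shift [126.3 510.9   9.4] turn [-0.007  0.011 -0.253]
```

>>> {"method": "carry_out", "body": {
  "xyz": [
    [126,511,0],
    [126,511,0],
    [126,511,0],
    [126,511,0],
    [126,511,0],
    [126,511,0],
    [126,511,0],
    [126,511,0],
    [126,511,0],
    [126,511,0],
    [126,511,0],
    [126,511,0]
  ],
  "turn": [
    [0,0,-0.25],
    [0,0,-0.25],
    [0,0,-0.25],
    [0,0,-0.25],
    [0,0,-0.25],
    [0,0,-0.25],
    [0,0,-0.25],
    [0,0,-0.25],
    [0,0,-0.25],
    [0,0,-0.25],
    [0,0,-0.25],
    [0,0,-0.25]
  ]
}}

```text
clock: 27.97
ee_pos: [0.4349, 0.3182, 0.1558]
eef_rot: [0.0, -0.159, 0.987, 0.0]
ft_force: [0.5, -0.7, -0.8]
width: 0.583
gripper_force: 0.0
```

```bash
python3 - <<'E'
from m import *
a=snap('top','t14');b=snap('scene','s14')
for n,im in(('top',a),('scene',b)):
    for c in blobs(mask(im,*COL['green'][:2])):
        for z in (.05,.058):
            r=rect(n,c,z)
            if 200<r[0]<750 and abs(r[1])<450: print(n,z,c[:,0].mean(0).round(),r)
goto(.432,.3396,.14,108.5)
E
```

```text
top 0.05 [165. 260.] [424.2 334.2  31.3  24.2  17.9]
top 0.058 [165. 260.] [424.  331.5  31.   24.   17.9]
top 0.05 [399. 177.] [ 586.5 -158.7   47.6   20.5    3.5]
top 0.058 [399. 177.] [ 584.9 -157.1   47.2   20.4    3.5]
scene 0.05 [309. 336.] [ 589.5 -162.3   50.    26.3    2.6]
scene 0.058 [309. 336.] [ 592.  -165.5   49.5   26.1    2.6]
scene 0.05 [366. 168.] [436.8 328.   46.5  42.   17.2]
scene 0.058 [366. 168.] [440.5 320.7  46.1  41.6  17.2]
at [433.7 321.6 155.7] yang 108.8 q6 11.0 F [ 0.7 -0.8 -0.4] M [-0.02 -0.   -0.  ] w 49.6 gf 0.0 t 28.1
  -> shift [-4.1 17.6 15.8] turn [0.003 0.001 0.005]
```

>>> {"method": "carry_out", "body": {
  "xyz": [
    [-4,17.6,40],
    [-4,17.6,60],
    [-4,17.6,80],
    [-4,17.6,80],
    [-4,17.6,80],
    [-4,17.6,80]
  ],
  "turn": [
    [0,0,0.01],
    [0,0,0.01],
    [0,0,0.01],
    [0,0,0.01],
    [0,0,0.01],
    [0,0,0.01]
  ],
  "grip": 60
}}

```text
clock: 28.57
ee_pos: [0.435, 0.3342, 0.0769]
eef_rot: [0.001, -0.154, 0.988, 0.0]
ft_force: [-0.7, 0.5, 0.3]
width: 0.699
gripper_force: 0.0
```

```bash
python3 - <<'E'
from m import *
goto(.4323,.3395,.0275,107.9)
E
```

```text
at [435.  334.2  76.9] yang 107.7 q6 13.0 F [-0.7  0.5  0.3] M [ 0.   -0.02  0.  ] w 59.7 gf 0.0 t 28.6
  -> shift [ 1.   5.9 49.4] turn [ 0.     0.001 -0.003]
```

>>> {"method": "carry_out", "body": {
  "xyz": [
    [1,5.9,0],
    [1,5.9,15],
    [1,5.9,30],
    [1,5.9,40],
    [1,5.9,49],
    [1,5.9,49],
    [1,5.9,49]
  ],
  "turn": [
    [0,0,0],
    [0,0,0],
    [0,0,0],
    [0,0,0],
    [0,0,0],
    [0,0,0],
    [0,0,0]
  ]
}}

```text
clock: 29.15
ee_pos: [0.4313, 0.3396, 0.027]
eef_rot: [-0.0, -0.154, 0.988, -0.0]
ft_force: [-0.5, 0.5, -0.2]
width: 0.701
gripper_force: 0.0
```

>>> {"method": "carry_out", "body": {
  "xyz": [
    [0,0,0],
    [0,0,0],
    [0,0,0],
    [0,0,0],
    [0,0,0],
    [0,0,0],
    [0,0,0],
    [0,0,0]
  ],
  "turn": [
    [0,0,0],
    [0,0,0],
    [0,0,0],
    [0,0,0],
    [0,0,0],
    [0,0,0],
    [0,0,0],
    [0,0,0]
  ],
  "grip": 8
}}

```text
clock: 29.82
ee_pos: [0.4321, 0.3402, 0.0277]
eef_rot: [0.001, -0.154, 0.988, 0.0]
ft_force: [0.1, 0.7, 5.2]
width: 0.197
gripper_force: 59.6
```

```bash
python3 - <<'E'
from m import *
goto(.4323,.3395,.0275,107.9)
E
```

```text
at [432.1 340.2  27.7] yang 107.8 q6 14.0 F [0.1 0.7 5.2] M [-0.07  0.08 -0.05] w 16.9 gf 59.6 t 29.8
  -> shift [-0.  -0.7  0.2] turn [ 0.001  0.002 -0.002]
```

>>> {"method": "carry_out", "body": {
  "xyz": [
    [0,0,-30],
    [0,0,-70],
    [0,0,-110],
    [0,0,-145],
    [0,0,-145],
    [0,0,-145]
  ],
  "turn": [
    [0,0,0],
    [0,0,0],
    [0,0,0],
    [0,0,0],
    [0,0,0],
    [0,0,0]
  ]
}}

```text
clock: 30.32
ee_pos: [0.4329, 0.3404, 0.1737]
eef_rot: [0.002, -0.154, 0.988, 0.001]
ft_force: [-0.5, -0.1, -2.2]
width: 0.198
gripper_force: 59.5
```

```bash
python3 - <<'E'
from m import *
goto(.594,-.2292,.17,94)
E
```

```text
at [432.9 340.4 173.7] yang 107.8 q6 14.0 F [-0.5 -0.1 -2.2] M [ 0.02 -0.02 -0.  ] w 16.9 gf 59.5 t 30.3
  -> shift [  20.3 -591.6    3.1] turn [0.001 0.004 0.24 ]
```

>>> {"method": "carry_out", "body": {
  "xyz": [
    [1.4,-40,0],
    [2.7,-80,0],
    [4,-120,0],
    [5.4,-160,0],
    [6.8,-200,0],
    [8.2,-240,0],
    [9.6,-280,0],
    [11,-320,0],
    [12.3,-360,0],
    [13.7,-400,0],
    [15,-440,0],
    [16.5,-480,0]
  ],
  "turn": [
    [0,0,0],
    [0,0,0.03],
    [0,0,0.06],
    [0,0,0.09],
    [0,0,0.12],
    [0,0,0.15],
    [0,0,0.18],
    [0,0,0.2],
    [0,0,0.22],
    [0,0,0.24],
    [0,0,0.24],
    [0,0,0.24]
  ]
}}

```text
clock: 31.32
ee_pos: [0.5604, -0.124, 0.1688]
eef_rot: [-0.002, -0.035, 0.999, 0.001]
ft_force: [0.2, -0.0, -2.3]
width: 0.198
gripper_force: 59.7
```

>>> {"method": "carry_out", "body": {
  "xyz": [
    [0,0,0],
    [0,0,0],
    [0,0,0]
  ],
  "turn": [
    [0,0,0],
    [0,0,0],
    [0,0,0]
  ]
}}

```text
clock: 31.57
ee_pos: [0.5604, -0.122, 0.1694]
eef_rot: [-0.002, -0.035, 0.999, 0.001]
ft_force: [-0.4, -0.5, -2.5]
width: 0.196
gripper_force: 60.0
```

```bash
python3 - <<'E'
from m import *
goto(.594,-.2292,.07,94)
E
```

```text
at [ 560.4 -122.   169.4] yang 94.0 q6 -23.0 F [-0.4 -0.5 -2.5] M [ 0.01 -0.06 -0.04] w 16.8 gf 60.0 t 31.6
  -> shift [ -26.6 -109.5   99. ] turn [ 0.002 -0.004 -0.001]
```

>>> {"method": "carry_out", "body": {
  "xyz": [
    [-10,-40,0],
    [-20,-80,0],
    [-26.6,-109.5,0],
    [-26.6,-109.5,0],
    [-26.6,-109.5,30],
    [-26.6,-109.5,60],
    [-26.6,-109.5,80],
    [-26.6,-109.5,99],
    [-26.6,-109.5,99],
    [-26.6,-109.5,99],
    [-26.6,-109.5,99]
  ],
  "turn": [
    [0,0,0],
    [0,0,0],
    [0,0,0],
    [0,0,0],
    [0,0,0],
    [0,0,0],
    [0,0,0],
    [0,0,0],
    [0,0,0],
    [0,0,0],
    [0,0,0]
  ]
}}

```text
clock: 32.48
ee_pos: [0.5967, -0.2289, 0.0737]
eef_rot: [0.0, -0.036, 0.999, -0.0]
ft_force: [0.2, -0.1, -1.6]
width: 0.201
gripper_force: 60.2
```

```bash
python3 - <<'E'
from m import *
goto(.594,-.2292,.0477,94)
E
```

```text
at [ 596.7 -228.9   73.7] yang 94.1 q6 -31.0 F [ 0.2 -0.1 -1.6] M [ 0.04 -0.04 -0.01] w 17.2 gf 60.2 t 32.5
  -> shift [ 2.7 -0.1 26. ] turn [-0.     0.     0.002]
```

>>> {"method": "carry_out", "body": {
  "xyz": [
    [2.5,0,8],
    [2.5,0,16],
    [2.5,0,20],
    [2.5,0,24],
    [2.5,0,27],
    [2.5,0,27],
    [2.5,0,27]
  ],
  "turn": [
    [0,0,0],
    [0,0,0],
    [0,0,0],
    [0,0,0],
    [0,0,0],
    [0,0,0],
    [0,0,0]
  ]
}}

```text
clock: 33.07
ee_pos: [0.5935, -0.23, 0.0455]
eef_rot: [-0.0, -0.035, 0.999, 0.0]
ft_force: [-0.5, -0.1, -2.9]
width: 0.193
gripper_force: 60.3
```

```bash
python3 - <<'E'
from m import *
goto(.594,-.2292,.0357,94)
E
```

```text
at [ 593.5 -230.    45.5] yang 94.0 q6 -31.0 F [-0.5 -0.1 -2.9] M [-0.08  0.23 -0.03] w 16.5 gf 60.3 t 33.1
  -> shift [-0.6  0.8  9.8] turn [ 0.    -0.001  0.   ]
```

In already (underside 17.8 mm, no force). Lower the rest.

>>> {"method": "carry_out", "body": {
  "xyz": [
    [0,0.4,3],
    [0,0.4,6],
    [0,0.4,9.5],
    [0,0.4,9.5],
    [0,0.4,9.5]
  ],
  "turn": [
    [0,0,0],
    [0,0,0],
    [0,0,0],
    [0,0,0],
    [0,0,0]
  ]
}}

```text
clock: 33.48
ee_pos: [0.5935, -0.2297, 0.0359]
eef_rot: [-0.0, -0.035, 0.999, -0.0]
ft_force: [-1.3, -0.7, -2.9]
width: 0.198
gripper_force: 60.2
```

```bash
python3 - <<'E'
from m import *
goto(.594,-.2292,.0357,94)
E
```

```text
at [ 593.5 -229.7   35.9] yang 94.0 q6 -31.0 F [-1.3 -0.7 -2.9] M [-0.23  0.46  0.04] w 16.9 gf 60.2 t 33.5
  -> shift [-0.6  0.5  0.2] turn [ 0.    -0.001  0.   ]
```

Seated. Release, rise, close the fingers and check everything.

>>> {"method": "carry_out", "body": {
  "xyz": [
    [0,0,0],
    [0,0,0],
    [0,0,0],
    [0,0,0],
    [0,0,0],
    [0,0,-20],
    [0,0,-50],
    [0,0,-90],
    [0,0,-120],
    [0,0,-120]
  ],
  "turn": [
    [0,0,0],
    [0,0,0],
    [0,0,0],
    [0,0,0],
    [0,0,0],
    [0,0,0],
    [0,0,0],
    [0,0,0],
    [0,0,0],
    [0,0,0]
  ],
  "grip": 50
}}

```text
clock: 34.32
ee_pos: [0.598, -0.2316, 0.1645]
eef_rot: [0.006, -0.035, 0.999, -0.003]
ft_force: [1.0, -1.2, 0.4]
width: 0.589
gripper_force: 0.0
```

```bash
python3 - <<'E'
from m import *
goto(.4138,-.206,.12,0)
E
```

```text
at [ 598.  -231.6  164.5] yang 94.0 q6 -31.0 F [ 1.  -1.2  0.4] M [-0.02 -0.01 -0.01] w 50.3 gf 0.0 t 34.3
  -> shift [182.5  38.7  42.1] turn [0.004 0.014 1.641]
```

>>> {"method": "carry_out", "body": {
  "xyz": [
    [182,38.7,0],
    [182,38.7,0],
    [182,38.7,0],
    [182,38.7,0],
    [182,38.7,40],
    [182,38.7,62],
    [182,38.7,62],
    [182,38.7,62],
    [182,38.7,62]
  ],
  "turn": [
    [0,0,0],
    [0,0,0],
    [0,0,0],
    [0,0,0],
    [0,0,0],
    [0,0,0],
    [0,0,0],
    [0,0,0],
    [0,0,0]
  ],
  "grip": 0
}}

```text
clock: 35.07
ee_pos: [0.4112, -0.2047, 0.0957]
eef_rot: [0.001, -0.035, 0.999, -0.001]
ft_force: [0.5, 0.3, -0.4]
width: 0.004
gripper_force: 0.0
```

```bash
python3 - <<'E'
from m import *
a=snap('top','t15');b=snap('scene','s15')
for n,im in(('top',a),('scene',b)):
    for c in blobs(mask(im,*COL['green'][:2])):
        r=rect(n,c,.058)
        if 200<r[0]<750 and abs(r[1])<450: print(n,c[:,0].mean(0).round(),r)
cv2.imwrite('pics/c15.png',cv2.resize(b[195:435,200:420],(550,600),interpolation=cv2.INTER_CUBIC))
goto(.4141,-.2064,.060,94)
E
```

```text
top [399. 177.] [ 584.9 -156.9   47.2   20.8    3.5]
top [432. 174.] [ 590.3 -226.1   47.    22.6    4. ]
scene [291. 363.] [ 596.8 -234.6   49.7   24.7    4.2]
scene [309. 336.] [ 592.  -165.5   49.5   26.1    2.6]
at [ 411.9 -205.1   96.1] yang 94.0 q6 -38.0 F [ 0.3  0.  -0.4] M [-0.05  0.01  0.03] w 0.0 gf 0.0 t 35.2
  -> shift [-2.  -1.4 36.1] turn [-0.002  0.003  0.001]
```

View pics/c15.png

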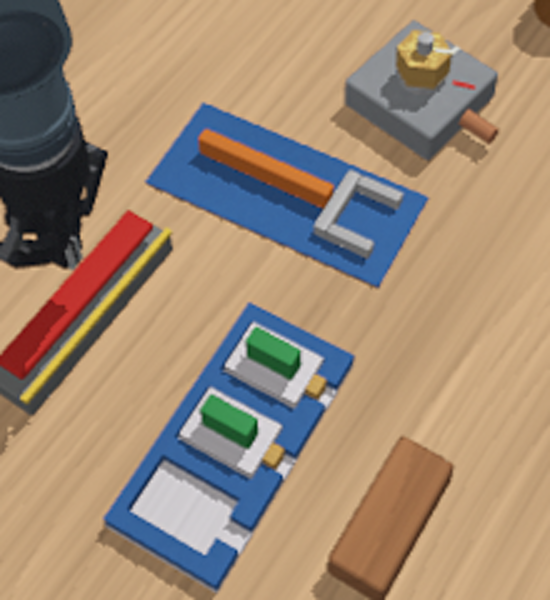

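Both moulds are seated, at crop (273,355) and (230,420), with their noses in the slots. The wrench lies along the mat and the nut's stripe is near the red tick. Now I'll press the smaller bar's middle.

>>> {"method": "carry_out", "body": {
  "xyz": [
    [-2,-1.4,15],
    [-2,-1.4,30],
    [-2,-1.4,38],
    [-2,-1.4,43],
    [-2,-1.4,46],
    [-2,-1.4,49],
    [-2,-1.4,51],
    [-2,-1.4,53],
    [-2,-1.4,54],
    [-2,-1.4,55]
  ],
  "turn": [
    [0,0,0],
    [0,0,0],
    [0,0,0],
    [0,0,0],
    [0,0,0],
    [0,0,0],
    [0,0,0],
    [0,0,0],
    [0,0,0],
    [0,0,0]
  ]
}}

```text
clock: 36.0
ee_pos: [0.4124, -0.2053, 0.0407]
eef_rot: [0.001, -0.035, 0.999, -0.0]
ft_force: [-4.6, 3.9, 21.8]
width: -0.001
gripper_force: 10.6
```

```bash
python3 - <<'E'
from m import *
goto(.4141,-.2064,.0415,94)
b=snap('scene','s16'); m=mask(b,*COL['red'][:2])
for c in blobs(m):
    r=rect('scene',c,.041)
    if 300<r[0]<500: print(r)
E
```

```text
at [ 412.4 -205.3   40.7] yang 94.0 q6 -38.0 F [-4.6  3.9 21.8] M [ 0.87  0.94 -0.03] w -0.1 gf 10.6 t 36.0
  -> shift [-1.6 -1.2 -0.8] turn [-0.001  0.002  0.   ]
[ 414.9 -207.8  178.4   31.1  -89.9]
```

At the bottom stop, 22 N. Hold for a second, then rise.

>>> {"method": "carry_out", "body": {
  "xyz": [
    [0,0,0],
    [0,0,0],
    [0,0,0],
    [0,0,0],
    [0,0,0],
    [0,0,0],
    [0,0,0],
    [0,0,0],
    [0,0,0],
    [0,0,0],
    [0,0,0],
    [0,0,0]
  ],
  "turn": [
    [0,0,0],
    [0,0,0],
    [0,0,0],
    [0,0,0],
    [0,0,0],
    [0,0,0],
    [0,0,0],
    [0,0,0],
    [0,0,0],
    [0,0,0],
    [0,0,0],
    [0,0,0]
  ]
}}

```text
clock: 37.05
ee_pos: [0.4123, -0.2053, 0.0409]
eef_rot: [0.001, -0.035, 0.999, -0.0]
ft_force: [-3.3, 1.4, 11.1]
width: 0.002
gripper_force: 5.9
```

>>> {"method": "carry_out", "body": {
  "xyz": [
    [0,0,-5],
    [0,0,-15],
    [0,0,-40],
    [0,0,-80],
    [0,0,-120],
    [0,0,-120],
    [0,0,-120],
    [0,0,-120]
  ],
  "turn": [
    [0,0,0],
    [0,0,0],
    [0,0,0],
    [0,0,0],
    [0,0,0],
    [0,0,0],
    [0,0,0],
    [0,0,0]
  ]
}}

```text
clock: 37.72
ee_pos: [0.4118, -0.2052, 0.1595]
eef_rot: [0.0, -0.035, 0.999, -0.0]
ft_force: [-0.9, -0.2, -1.2]
width: 0.0
gripper_force: 0.0
```

```bash
python3 - <<'E'
from m import *
b=snap('scene','s17')
for c in blobs(mask(b,*COL['green'][:2])):
    r=rect('scene',c,.058)
    if 200<r[0]<750 and abs(r[1])<450: print(r)
goto(.4141,-.2064,.15,94)
print(robot.close_job())
E
```

```text
[ 596.8 -234.6   49.7   24.7    4.2]
[ 592.  -165.5   49.5   26.1    2.6]
at [ 411.1 -204.7  158.6] yang 94.0 q6 -38.0 F [0.5 0.1 0.1] M [-0.01  0.01 -0.04] w -0.0 gf 0.0 t 37.8
  -> shift [-2.9 -1.9  8.6] turn [ 0.001 -0.001  0.   ]
the job is handed in; nothing more can be done
None
```

I did all four steps and handed the job in at 37.8 s, but it returned no verdict: the nut is about 1.0 rad past finger-tight by the stripe (it eased back about 0.1 rad as the wrench came off), the wrench is on the mat, both moulds present are seated, and the bar was held fully down for a second, though I didn't measure that it came back up.

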